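# Load the battery packs into the charging dock and key in the charge programme

### The job

Press the round halt key on the keypad, then push in the dock's snap tab so that its dust cover springs free, lift the cover off by its handle and lay it flat, handle up, in the middle of the rubber mat. Stand every battery pack there is upright in the dock's well, then key in the charge programme one key at a time, each pressed right down and let up again: far left square, near right square, far right square (seen from the robot), and last the long start bar. Never press the near left square key or two keys together, and do not disturb the mug, the screwdriver or the brass adapter.

Things in the scene. Friction and masses are not known exactly. Their poses are not given: they have to be found in the camera images.
- dock: fixed white open box, 155 (x) by 234 (y), rim 55 mm high. Origin on the table under the centre of its well; x away from the robot, y left. Well 110 (x) by 204 mm (y), floor at 6 mm with brass strips along x at y = +-25, +-75: the pack places. Two sprung pins, 10 mm thick, in the near rim at x -76, y +-100 lift the near edge of the freed cover 12 mm and then stay up.
- cover: loose grey plate 151 (x) by 230 (y) by 5 mm, 0.18 kg; origin at the centre of its underside, 55 mm up when clipped (it cannot be lifted then); freed, its near edge stands 12 mm higher (tilt 0.08 rad). Handle: a bar along y over the centre, 90 long, 14 thick, 27 to 45 mm above the underside. Once freed, lift it straight up 50 mm, off the tab, which stands in a window at its near edge.
- tab (a joint): snap tab's travel: 0 at rest (hooked over the cover's edge), 0.010 m fully in (dock's +x). From 0.006 m the hook is clear and the cover's near edge springs up at once; let go, the tab returns below the cover's edge. A spring of 2 to 6 N, with the hook's rubbing about 10 N.
- tab_face (a point): upper middle of the near (-x) face of the tab, 88 mm above the table. The tab is a black tongue, 32 wide (dock y), 6 thick (dock x), at the middle of the dock's near edge, its top 100 mm above the table. Push here to the dock's +x, the finger's end at least 78 mm above the table, or it blocks the rising cover.
- mat: fixed black rubber mat on the table, 170 mm (x) by 245 mm (y) by 3 mm; origin at the centre of its underside
- keypad: fixed white box 160 (x) by 170 (y) by 40 mm; origin under its centre, x away from the robot, y left. Black keys, tops 8 mm above it: four square, 30 mm wide (far row x = 50, near row x = -2; left y = 55, right y = 3 mm), one round, 30 mm, at x = 50, y = -55, and a long bar, 26 by 130 mm, at x = -54, y = 0.
- key_far_left (a joint): the far left square key of the keypad: 0 m up, 0.006 m fully pressed; a spring pushes it back up (about 2 N to start, 5 N fully down); press it right down, at least 4.5 mm
- key_far_left_top (a point): centre of the top of the far left square key, about 48 mm above the table when up
- key_far_right (a joint): the far right square key of the keypad: 0 m up, 0.006 m fully pressed; a spring pushes it back up (about 2 N to start, 5 N fully down); press it right down, at least 4.5 mm
- key_far_right_top (a point): centre of the top of the far right square key, about 48 mm above the table when up
- key_near_left (a joint): the near left square key of the keypad, at its x = -2, y = 55 mm, not used: 0 m up, 0.006 m fully pressed; leave it alone
- key_near_right (a joint): the near right square key of the keypad: 0 m up, 0.006 m fully pressed; a spring pushes it back up (about 2 N to start, 5 N fully down); press it right down, at least 4.5 mm
- key_near_right_top (a point): centre of the top of the near right square key, about 48 mm above the table when up
- key_round (a joint): the round key (halt) of the keypad: 0 m up, 0.006 m fully pressed; a spring pushes it back up (about 2 N to start, 5 N fully down); press it right down, at least 4.5 mm
- key_round_top (a point): centre of the top of the round key (halt), about 48 mm above the table when up
- key_bar (a joint): the long bar key (start) of the keypad: 0 m up, 0.006 m fully pressed; a spring pushes it back up (about 2 N to start, 5 N fully down); press it right down, at least 4.5 mm
- key_bar_top (a point): centre of the top of the long bar key (start), about 48 mm above the table when up
- pack1: loose black battery pack, or absent: a block 90 (x) by 40 (y) by 44 mm with a handle on top, a bar along x 64 long, 14 thick, 59 to 78 mm above the underside; 0.25 to 0.5 kg; origin at the centre of the underside. All alike, upright at the start. Goes upright into the dock's well, its length along the dock's x (either way round), one to a place.
- pack2: loose black battery pack, or absent: a block 90 (x) by 40 (y) by 44 mm with a handle on top, a bar along x 64 long, 14 thick, 59 to 78 mm above the underside; 0.25 to 0.5 kg; origin at the centre of the underside. All alike, upright at the start. Goes upright into the dock's well, its length along the dock's x (either way round), one to a place.
- pack3: loose black battery pack, or absent: a block 90 (x) by 40 (y) by 44 mm with a handle on top, a bar along x 64 long, 14 thick, 59 to 78 mm above the underside; 0.25 to 0.5 kg; origin at the centre of the underside. All alike, upright at the start. Goes upright into the dock's well, its length along the dock's x (either way round), one to a place.
- pack4: loose black battery pack, or absent: a block 90 (x) by 40 (y) by 44 mm with a handle on top, a bar along x 64 long, 14 thick, 59 to 78 mm above the underside; 0.25 to 0.5 kg; origin at the centre of the underside. All alike, upright at the start. Goes upright into the dock's well, its length along the dock's x (either way round), one to a place.
- mug: white mug, 76 mm across, 90 mm tall, bystander; origin under its centre
- driver: screwdriver lying on the table beyond the work, bystander
- adapter: brass adapter, 44 mm across, 80 mm tall, bystander; origin under its centre
Mind the look-alikes: they are no part of the job. What is shaped like the pack2 but brown is not meant.

How it is judged:
By the outcome, as a careful person would: the job done as asked, in the order asked, and still so for the second after the job is handed in, with the robot touching nothing.
Of pack1, pack2, pack3, pack4 only 2 to 4 are there at a start; the rules pass over those that are not, and their reading is None.
At some moment in a run one of pack1, pack2, pack3, pack4 may be knocked a few centimetres aside while the robot is not near it.
It also fails if it takes over 210 s, if anything falls off the work surface, if the arm or the gripper's body presses on something with over 40 N, if the wrist force passes 120 N, or if a joint passes its speed limit or range.

### The arm

A 7-joint arm with a two-finger parallel gripper is mounted at the origin on the work surface. World frame = base frame: x ahead of the robot, y to its left, z up, the work surface at z = 0. Lengths are in m, angles in rad, forces in N, time in s.
With the tool pointing down it reaches from about 0.425 to 0.925 m from the base axis. Payload 6.8 kg.
Tool frame: the origin (TCP) lies midway between the tips of the shut fingers; the grasp point (between the pads) lies 19 mm behind it (robot.tcp_to_grasp is the distance from the TCP to the grasp point, in m); z points along the fingers, y is the direction in which the jaws open and shut (so a half turn about z gives the same grasp; the last joint's range is limited). The gripper opens to 88 mm and grips with 3 to 60 N. Pads are 20 mm wide; open, the fingers measure 115 mm over their backs; the gripper's body (75 mm by 178 mm) begins 61 mm behind the grasp point.
Start: joints at [1.06, 0.477, 0.022, 1.555, -0.011, 1.109, -0.083], TCP at [0.265, -0.621, 0.223] pointing down, gripper open.
Joint ranges: [-2.96, 2.96], [-0.34, 2.1], [-1.41, 1.46], [0.24, 2.44], [-1.37, 4.51], [0.17, 1.92], [-2.96, 2.96]. Speed limits (rad/s): [2.39, 2.39, 3.14, 3.14, 3.14, 3.14, 3.14].

### API

Orientations are given as a unit quaternion [x, y, z, w].
In Python, from rig import robot, camera, calibration gives the robot as it stands.
- The arm moves only by the tool move_arm, never from a script. Its argument "deltas" is a list of rows, each a list of 5 numbers: the opening in per cent of the stroke, from 0 (shut) to 100 (fully open), then the shift along the tool's x, y, z in mm, then the turn about the tool's z in rad. A call has 1 to 20 rows; each row shifts and turns the commanded pose from where the row before left it, along the tool's axes as they then stand; what a row does not reach is not made up. A row lasts 1/8 s, in which the tool goes at most 62.5 mm and 10.7 degrees, less where a joint would pass 70% of its speed; a pose out of reach is approached as far as the arm can. A call is refused whole if a number of a shift passes 62.5 or a number of a turn 0.188, either way. A call with a gripper value outside its range is refused whole. The fingers move at their own pace and stop on an object; "newtons" is the grip in N (left out, the last holds). Time passes only in rows, so rows that do not move let the fingers close. It gives the time, the measured TCP pose, the force and the opening at its end, in the units of the state.
- robot.get_obs(): the state, without advancing time (a new reading comes with each control period).
- camera(name): name is "scene" or "top" or "wrist"; returns the picture (400x640x3 uint8, red, green, blue); there is no depth.
- calibration(name): a dict with "vfov" (degrees; the focal length in pixels is half the picture's height over the tangent of half this angle, whatever the lens; pixels are square), "cx", "cy" (the principal point, pixels), "k1" (the pictures are not rectified: a ray, as slopes to the right and down, at radius r is drawn at 1 + k1 r^2 times it, then the intrinsics apply), "cam_to_world" (4x4, takes a point from camera to world coordinates). Camera axes: x right, y up, looking along -z (the intrinsics and any distortion apply to the point x, -y, -z); pixel columns grow to the right and rows downward; lengths in m; the calibration is good to about 2 mm. A picture is of the moment at which its call begins: read the wrist's pose just before it. calibration takes no time and is no camera call; for the wrist camera it gives the pose at the moment of the call.
- robot.finish_job(): hands the job in, once; it reports no verdict.
The state is a dict: "time_s": time; "qpos": joint angles; "qd": joint speeds; "tau": joint torques, N m; "tcp_pos": TCP position; "tcp_rot": TCP orientation; "ft_force": force on the tool from outside, world axes, zero at the start; "torque": the same for the moment, N m; "opening": finger opening in m.
Only numpy, scipy, OpenCV 4.12 (cv2) and the standard library are available. Lean on these libraries where they do the work, as an engineer would, in place of code of your own. Each camera call takes 0.05 s, during which the arm holds its last target.

## Working session

There is one attempt and no reset: what is moved stays moved. The work goes in short steps, Python scripts to look and compute and a tool call to move; the robot and the scene stay as the last step left them, time stands still between calls to the robot, and variables do not carry over. Pictures are saved under pics/ and viewed, and the job is handed in when it is done.

Besides the shell and the picture viewer there is one more tool, called as name(argument=value, ...), one argument or row to a line, values as JSON. move_arm: Moves the arm, as the interface text tells. Its arguments: {"type":"object","properties":{"deltas":{"type":"array"},"newtons":{"type":"number"}},"required":["deltas"]}

```bash
ls; mkdir -p pics
python3 - <<'E'
from rig import robot,camera,calibration
import cv2
o=robot.get_obs();print({k:o[k] for k in("time_s","tcp_pos","tcp_rot","opening","ft_force")})
for n in("scene","top","wrist"):
    c=calibration(n);print(n,c)
    cv2.imwrite(f"pics/{n}0.png",camera(n)[:,:,::-1])
E
```

```text
pics
{'time_s': 0.0, 'tcp_pos': array([ 0.2643473 , -0.62045312,  0.22171963]), 'tcp_rot': array([ 9.79787350e-01,  2.00039937e-01, -2.51652820e-04, -8.42208563e-04]), 'opening': 0.08784008223210871, 'ft_force': array([ 0.1410358 , -0.23510383,  0.17596154])}
scene {'vfov': 45.35819578220585, 'cx': 319.3653942931202, 'cy': 189.34304322352827, 'k1': 0.008218063853631078, 'cam_to_world': array([[ 0.29688395, -0.67886395,  0.67156806,  1.35981806],
       [ 0.95478079,  0.19930281, -0.2206174 , -0.29613796],
       [ 0.01592379,  0.70669805,  0.70733606,  0.99595588],
       [ 0.        ,  0.        ,  0.        ,  1.        ]])}
top {'vfov': 55.766346405600245, 'cx': 314.30140692262063, 'cy': 195.03446084692501, 'k1': -0.08629991859890902, 'cam_to_world': array([[ 3.99207875e-03,  9.94215841e-01, -1.07326250e-01,
         3.71992039e-01],
       [-9.99991626e-01,  3.87235263e-03, -1.32391648e-03,
        -1.33104341e-02],
       [-9.00653655e-04,  1.07330636e-01,  9.94222975e-01,
         1.32160736e+00],
       [ 0.00000000e+00,  0.00000000e+00,  0.00000000e+00,
         1.00000000e+00]])}
wrist {'vfov': 64.63360837603501, 'cx': 316.89893147390904, 'cy': 201.12974575071934, 'k1': -0.023899190114888412, 'cam_to_world': array([[ 0.39122502,  0.88485973,  0.25291549,  0.3342429 ],
       [-0.92029447,  0.37647015,  0.10643454, -0.59027216],
       [-0.00103549, -0.27439658,  0.96161606,  0.3841721 ],
       [ 0.        ,  0.        ,  0.        ,  1.        ]])}
```

View pics/top0.png

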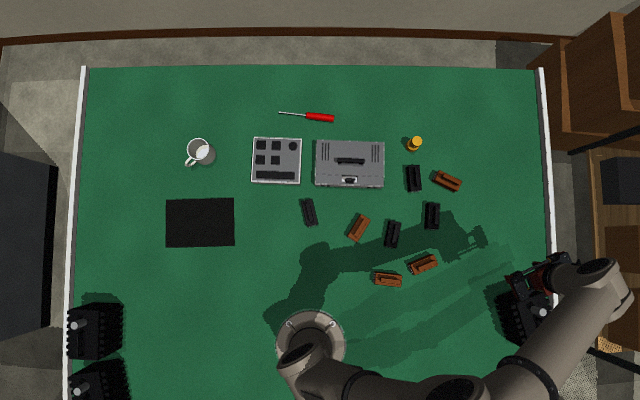

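View pics/scene0.png

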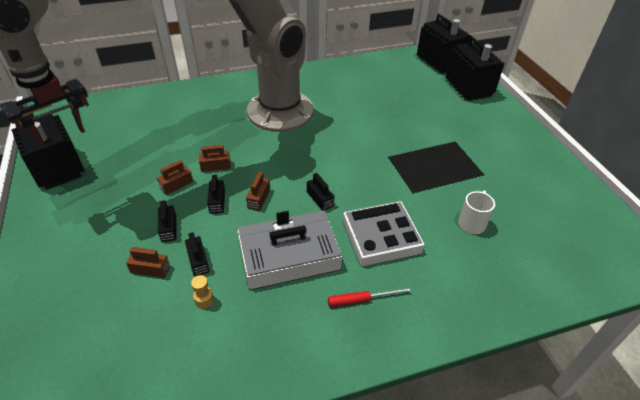

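View pics/wrist0.png

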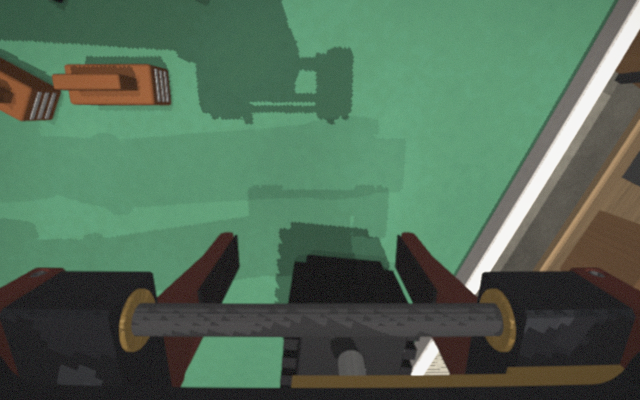

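Top view: four black packs at about (309,212), (392,235), (432,216), (413,178). There are four brown decoys. The keypad is at (277,161), the dock at (349,164), the mat at (200,222), the adapter at (415,143), the mug at (200,152) and the screwdriver at (310,116). Next I measure them.

```bash
cat > h.py <<'E'
import numpy as np, cv2
from rig import robot,camera,calibration
from scipy.spatial.transform import Rotation as R
def K(c):
    f=200/np.tan(np.radians(c["vfov"]/2));return f
def ray(c,uv):
    uv=np.atleast_2d(np.asarray(uv,float));f=K(c)
    d=(uv-[c["cx"],c["cy"]])/f
    s=d.copy()
    for _ in range(20): s=d/(1+c["k1"]*(s**2).sum(1,keepdims=True))
    v=np.c_[s[:,0],-s[:,1],-np.ones(len(s))]@c["cam_to_world"][:3,:3].T
    return c["cam_to_world"][:3,3],v
def onz(c,uv,z):
    o,v=ray(c,uv);t=(z-o[2])/v[:,2];return o+v*t[:,None]
def proj(c,p):
    p=np.atleast_2d(np.asarray(p,float));M=c["cam_to_world"]
    q=(p-M[:3,3])@M[:3,:3];s=np.c_[q[:,0]/-q[:,2],-q[:,1]/-q[:,2]]
    s=s*(1+c["k1"]*(s**2).sum(1,keepdims=True));return s*K(c)+[c["cx"],c["cy"]]
def tri(obs):
    A=np.zeros((3,3));b=np.zeros(3)
    for c,uv in obs:
        o,v=ray(c,uv);v=v[0]/np.linalg.norm(v[0]);P=np.eye(3)-np.outer(v,v);A+=P;b+=P@o
    return np.linalg.solve(A,b)
def snap(n,name,crop=None,s=1):
    im=camera(n)[:,:,::-1].copy();c=calibration(n);save(im,name,crop,s);return im,c
def save(im,name,crop=None,s=1):
    if crop: x0,y0,x1,y1=crop;im=im[y0:y1,x0:x1]
    cv2.imwrite(f"pics/{name}.png",cv2.resize(im,None,fx=s,fy=s,interpolation=cv2.INTER_CUBIC))
def st():
    o=robot.get_obs();r=R.from_quat(o["tcp_rot"]).as_matrix()
    print("t %.2f tcp %s yaw(x) %.3f tilt %.3f op %.4f F %s"%(o["time_s"],np.round(o["tcp_pos"],4),np.arctan2(r[1,0],r[0,0]),np.arccos(-r[2,2]),o["opening"],np.round(o["ft_force"],1)));return o,r
def go(target,yaw=None):
    "delta to target in tool axes (mm) and turn"
    o,r=st();d=r.T@(np.asarray(target)-o["tcp_pos"])*1000
    print("tool delta mm",np.round(d,1))
    if yaw is not None:
        y=np.arctan2(r[1,0],r[0,0]);t=-(yaw-y)
        for k in range(-2,3): print("  turn options",round(t+k*np.pi,3),end="")
        print(" q7",o["qpos"][6])
E
python3 - <<'E'
from h import *
im=cv2.imread("pics/top0.png");save(im,"top0a",(240,90,480,300),3.3) 
im=cv2.imread("pics/scene0.png");save(im,"scene0a",(100,130,440,320),2.3)
E
```

```text
(no output)
```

View pics/top0a.png

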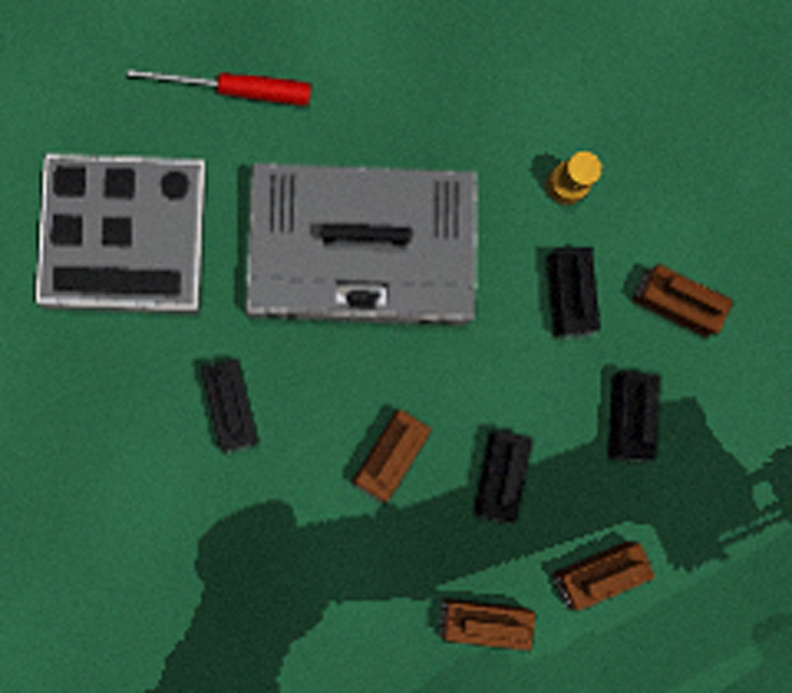

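View pics/scene0a.png

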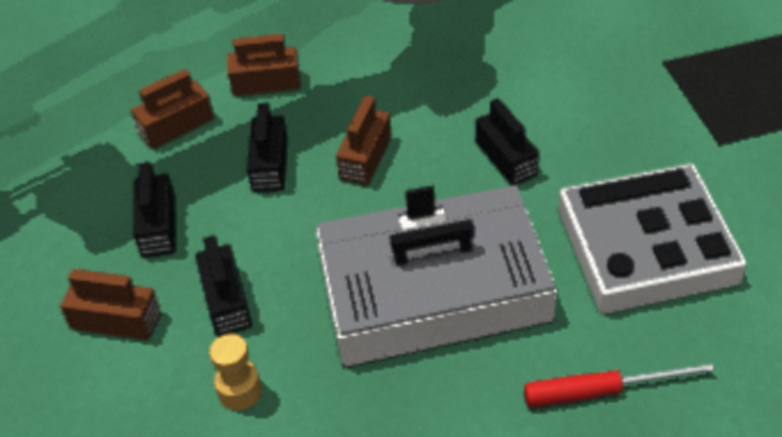

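```bash
cat > m.py <<'E'
from h import *
def comps(mask,amin=10):
    n,l,s,c=cv2.connectedComponentsWithStats(mask.astype(np.uint8));return [(s[i],c[i]) for i in range(1,n) if s[i][4]>=amin],l
E
python3 - <<'E'
from m import *
for n,roi in(("top",(240,90,480,300)),("scene",(100,120,440,320))):
    im=cv2.imread(f"pics/{n}0.png");hsv=cv2.cvtColor(im,cv2.COLOR_BGR2HSV)
    x0,y0,x1,y1=roi;m=np.zeros(im.shape[:2],bool);m[y0:y1,x0:x1]=True
    k=m&(im.max(2)<62)
    print(n)
    for s,c in comps(k,12)[0]: print("dark",s,np.round(c,1))
E
```

```text
top
dark [401 137  10  15  66] [405.3 142.5]
dark [256 140  10  10  87] [260.7 144.6]
dark [272 141   9   9  79] [275.9 145. ]
dark [311 140   5  45 122] [312.7 160.9]
dark [410 140   6   7  19] [411.6 143.9]
dark [289 142   8   8  57] [292.4 145.6]
dark [328 143   1  17  17] [328. 151.]
dark [325 144   1  16  16] [325.  151.5]
dark [322 147   1  13  13] [322. 153.]
dark [255 155  10   9  81] [259.8 159.2]
dark [271 156   9   9  75] [275.1 159.7]
dark [336 158  29   7 156] [350.  160.7]
dark [403 164  19  29 439] [412.  177.6]
dark [256 171  39   9 288] [274.8 174.6]
dark [429 170  30  23 208] [441.2 180.3]
dark [345 178  10   6  46] [349.3 180.3]
dark [299 198  19  29 382] [308.1 211.7]
dark [ 284  201  196   99 6402] [380.2 251. ]
dark [344 213  17  24 123] [351.6 224.1]
dark [352 219  11  15  27] [357.6 226. ]
dark [404 251  31  24 278] [417.7 260.8]
dark [377 275  21   6  54] [387.  277.3]
scene
dark [ 388  145   52   48 1626] [419. 168.]
dark [202 148  23  10 134] [213.1 152.3]
dark [199 159  32  13 315] [215.2 165.2]
dark [162 163  23  17 152] [173.  170.8]
dark [163 172  30  23 323] [177.5 183.6]
dark [307 173  27  37 613] [320.  192.4]
dark [207 175  19  39 574] [216.  195.5]
dark [251 174  13  22 101] [257.5 186.1]
dark [247 182  23  29 224] [259.4 199.5]
dark [158 201  19  42 666] [166.8 221.9]
dark [352 204  48  16 385] [375.4 211.6]
dark [277 211  13  14 148] [282.5 217.6]
dark [395 217  15  11 114] [401.8 221.7]
dark [377 220  14  12 111] [383.4 225.4]
dark [270 226  36  20 407] [287.7 234.6]
dark [403 231  15  12 120] [409.7 236.6]
dark [185 233  25  43 644] [196.8 255.2]
dark [384 235  14  12 121] [390.6 240.5]
dark [364 240  11  11  94] [369.1 245.1]
dark [131 252  28  11 200] [145.4 256.8]
dark [127 257  43  21 410] [150.3 269.9]
dark [330 301  39   8  68] [349.1 304.6]
```

Run:
```python
from m import *
ct=calibration("top");cs=calibration("scene")
keys=dict(FL=(50,55),FR=(50,3),RD=(50,-55),NL=(-2,55),NR=(-2,3),BAR=(-54,0))
t=dict(FL=(260.7,144.6),FR=(275.9,145),RD=(292.4,145.6),NL=(259.8,159.2),NR=(275.1,159.7),BAR=(274.8,174.6))
s=dict(FL=(409.7,236.6),FR=(390.6,240.5),RD=(369.1,245.1),NL=(401.8,221.7),NR=(383.4,225.4),BAR=(375.4,211.6))
def fit(L,W):
    L=np.array(L)/1000;W=np.array(W);l=L.mean(0);w=W.mean(0);A=L-l;B=W-w
    th=np.arctan2((A[:,0]*B[:,1]-A[:,1]*B[:,0]).sum(),(A*B).sum());
    Rm=np.array([[np.cos(th),-np.sin(th)],[np.sin(th),np.cos(th)]]);T=w-Rm@l
    print("origin",T.round(4),"yaw",th.round(4),"res mm",((L@Rm.T+T-W)*1000).round(1).tolist())
    return T,th
ks=list(keys)
Wt=[onz(ct,t[k],.047)[0,:2] for k in ks];Ws=[onz(cs,s[k],.046)[0,:2] for k in ks]
fit([keys[k] for k in ks],Wt);fit([keys[k] for k in ks],Ws)
for k in ks: print(k,tri([(ct,t[k]),(cs,s[k])]).round(4))
# dock: handle centre, tab
print("tab",tri([(ct,(349.3,180.3)),(cs,(282.5,217.6))]).round(4))
# cover outline in top & scene
for n,c,seed in(("top",ct,(340,150)),("scene",cs,(300,250))):
    im=cv2.imread(f"pics/{n}0.png");hsv=cv2.cvtColor(im,cv2.COLOR_BGR2HSV)
    g=(hsv[...,1]<70)&(im.max(2)>62)
    cc,l=comps(g,100)
    for b,ce in cc:
        if b[4]<20000:print(n,b,ce.round(1))
    lab=l[seed[1],seed[0]];m=(l==lab).astype(np.uint8)
    cn=max(cv2.findContours(m,0,2)[0],key=cv2.contourArea);print(cv2.minAreaRect(cn))
    ap=cv2.approxPolyDP(cn,4,True)[:,0];print(ap.tolist())
    v=cv2.bitwise_and(im,im,mask=m);
    save(im,n+"crop0",(240,120,400,200) if n=="top" else (230,190,430,300),4)
```

```text
origin [0.6327 0.121 ] yaw -0.0371 res mm [[0.7, -0.1], [0.1, 0.6], [-0.0, -0.4], [0.0, -0.1], [-0.2, 0.6], [-0.5, -0.6]]
origin [0.6346 0.1181] yaw -0.0325 res mm [[-0.2, -0.1], [0.2, 0.0], [0.1, 0.0], [0.1, 0.1], [0.3, -0.2], [-0.4, 0.2]]
FL [0.6847 0.1739 0.043 ]
FR [0.6831 0.1211 0.0439]
RD [0.6811 0.0636 0.0434]
NL [0.6329 0.1754 0.0438]
NR [0.6313 0.1229 0.0443]
BAR [0.5793 0.1224 0.0434]
tab [ 0.5563 -0.1291  0.0743]
top [    0     0   640    38 18520] [305.1  14.5]
top [ 535   67   42  195 3038] [557.9 189.4]
top [ 251  136   51   49 1653] [277.4 160. ]
top [185 138  31  29 637] [199.6 152. ]
top [ 314  139   71   50 2900] [349.5 163.7]
top [ 531  261  109  139 6693] [587.4 343.3]
top [551 293  13  16 102] [556.  298.9]
top [ 275  310   72   52 1376] [313.5 331.9]
top [625 350  15  16 133] [633.7 357. ]
top [277 352  40  48 730] [297.4 374.8]
top [498 372  52  28 884] [526.4 389.1]
top [319 388  18  12 138] [327.9 394.1]
((349.4764099121094, 163.54244995117188), (70.06423950195312, 46.99907684326172), 2.4895529747009277)
[[316, 140], [315, 185], [383, 186], [383, 142]]
scene [   34     0   280   132 17074] [156.2  48. ]
scene [618  33  22  82 662] [632.2  80.1]
scene [481  44  11  16 111] [486.   51.3]
scene [  0  49  33  56 833] [10.  83.7]
scene [277  58  20  49 291] [285.6  87.2]
scene [   0  122   17  108 1055] [  6.  163.2]
scene [ 458  190   38   45 1203] [476.1 211.8]
scene [ 343  201   82   66 2818] [381.2 235.9]
scene [ 237  210  105   80 5357] [288.3 250.6]
scene [370 288  40   9 132] [390. 292.]
scene [  413   309   227    91 10071] [563.4 367.7]
((289.9038391113281, 248.51922607421875), (63.73773956298828, 98.05805206298828), 78.69007110595703)
[[324, 210], [289, 217], [282, 225], [272, 220], [238, 227], [250, 289], [340, 269], [341, 254]]
```

View pics/topcrop0.png

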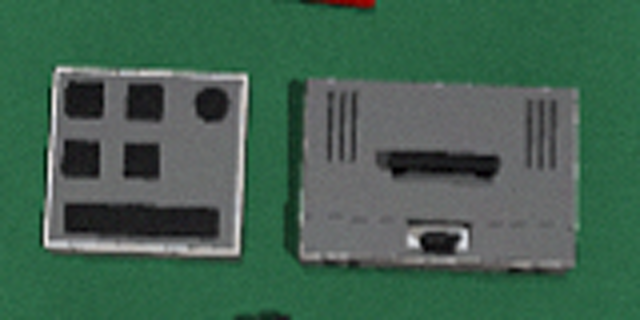

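View pics/scenecrop0.png

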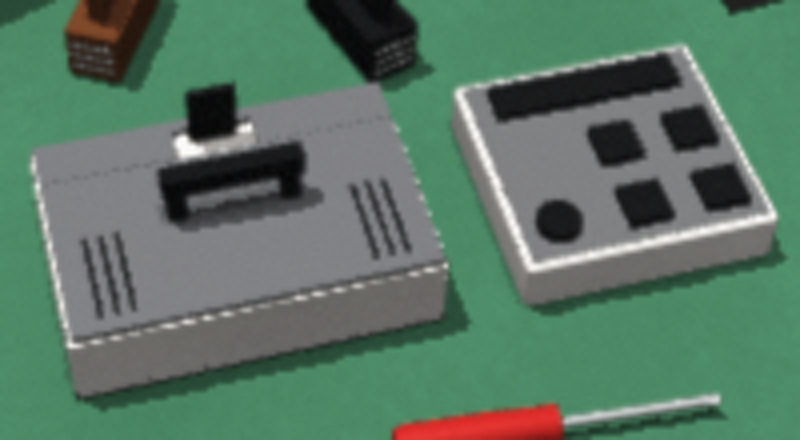

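```bash
cat >> h.py <<'E'
def fit(L,W):
    L=np.array(L)/1000;W=np.array(W)[:,:2];l=L.mean(0);w=W.mean(0);A=L-l;B=W-w
    th=np.arctan2((A[:,0]*B[:,1]-A[:,1]*B[:,0]).sum(),(A*B).sum());
    Rm=np.array([[np.cos(th),-np.sin(th)],[np.sin(th),np.cos(th)]]);T=w-Rm@l
    print("origin",T.round(4),"yaw",th.round(4),"res mm",((L@Rm.T+T-W)*1000).round(1).tolist())
    return T,th
E
python3 - <<'E'
from m import *
ct=calibration("top");cs=calibration("scene")
L=[(-75.5,-115),(-75.5,115),(75.5,115),(75.5,-115)]
fit(L,onz(cs,[(238.2,227.5),(325,211.2),(341.7,256.2),(248,275)],.06))
fit(L,onz(ct,[(383.8,185.7),(315.5,184.5),(316.2,140),(384.2,142.5)],.06))
# handle: top px ends (378..500,151..165)->; 
print("handle top",onz(ct,[(240+380/4,120+158/4),(240+498/4,120+163/4)],.103))
print("handle sc",onz(cs,[(230+160/4,190+172/4),(230+305/4,190+150/4)],.105))
print("tab top view",onz(ct,[(240+438/4,120+235/4)],.100), onz(cs,[(230+211/4,190+90/4)],.100))
# mat
im=cv2.imread("pics/top0.png");im2=cv2.imread("pics/scene0.png")
for I,c,seed in((im,ct,(200,222)),(im2,cs,(430,168))):
    cc,l=comps(I.max(2)<62,100);m=(l==l[seed[1],seed[0]]).astype(np.uint8)
    cn=max(cv2.findContours(m,0,2)[0],key=cv2.contourArea);ap=cv2.approxPolyDP(cn,5,True)[:,0]
    print(onz(c,ap,.003).round(4).tolist(),onz(c,ap,.003).mean(0))
    # area-based centroid by undistort
    ys,xs=np.nonzero(m);P=onz(c,np.c_[xs,ys],.003);print("centroid",P.mean(0))
E
```

```text
origin [ 0.6244 -0.1317] yaw -0.0416 res mm [[-0.0, 0.4], [0.4, 0.6], [-0.9, 0.4], [0.6, -1.3]]
origin [ 0.618  -0.1323] yaw -0.0216 res mm [[-0.8, 0.5], [1.1, -0.2], [-1.4, -1.6], [1.0, 1.3]]
handle top [[ 0.62099875 -0.07909025  0.103     ]
 [ 0.61734396 -0.17596812  0.103     ]]
handle sc [[ 0.62225638 -0.17636289  0.105     ]
 [ 0.63038517 -0.08792913  0.105     ]]
tab top view [[ 0.55784577 -0.12651299  0.1       ]] [[ 0.56194404 -0.12975016  0.1       ]]
[[0.5027, 0.2746, 0.003], [0.4945, 0.5153, 0.003], [0.3288, 0.5085, 0.003], [0.3384, 0.2671, 0.003]] [0.41610972 0.39139244 0.003     ]
centroid [0.41593169 0.39144179 0.003     ]
[[0.4946, 0.5124, 0.003], [0.3329, 0.505, 0.003], [0.3403, 0.2643, 0.003], [0.504, 0.2707, 0.003]] [0.41796394 0.38809481 0.003     ]
centroid [0.42093137 0.38615274 0.003     ]
```

Run:
```python
from h import *
o,r=st();print(r.round(3))
go([.6816,.063,.28],-.035);print(o["qpos"])
```

```text
t 0.15 tcp [ 0.2644 -0.6206  0.2219] yaw(x) 0.403 tilt 0.001 op 0.0878 F [0.5 0.3 0.3]
[[ 0.92   0.392 -0.001]
 [ 0.392 -0.92   0.001]
 [-0.    -0.001 -1.   ]]
t 0.15 tcp [ 0.2644 -0.6206  0.2219] yaw(x) 0.403 tilt 0.001 op 0.0878 F [0.5 0.3 0.3]
tool delta mm [ 651.8 -465.3  -57.5]
  turn options -5.845  turn options -2.704  turn options 0.438  turn options 3.579  turn options 6.721 q7 -0.08309810980294531
[ 1.05985977  0.47757879  0.02233113  1.55618582 -0.01145838  1.10927962
 -0.08309811]
```

move_arm(
  deltas=[
    [0, 0, 0, -30, 0],
    [0, 0, 0, -30, 0],
    [0, 41, -29, 0, 0],
    [0, 41, -29, 0, 0],
    [0, 41, -29, 0, 0],
    [0, 41, -29, 0, 0],
    [0, 41, -29, 0, 0],
    [0, 41, -29, 0, 0],
    [0, 41, -29, 0, 0],
    [0, 41, -29, 0, 0],
    [0, 41, -29, 0, 0],
    [0, 41, -29, 0, 0],
    [0, 41, -29, 0, 0],
    [0, 41, -29, 0, 0],
    [0, 41, -29, 0, 0],
    [0, 41, -29, 0, 0],
    [0, 41, -29, 0, 0],
    [0, 37, -30, 0, 0],
  ],
  newtons=30,
)

```text
time_s: 2.4
tcp_pos: [0.6828, 0.0636, 0.2822]
tcp_rot: [0.98, 0.2, -0.0, 0.0]
ft_force: [0.4, -1.1, 0.4]
opening: 0.0006
```

move_arm(
  deltas=[
    [0, 0, 0, 0, 0.146],
    [0, 0, 0, 0, 0.146],
    [0, 0, 0, 0, 0.146],
    [0, 0, 0, 0, 0],
  ],
)

```text
time_s: 2.9
tcp_pos: [0.682, 0.0624, 0.2823]
tcp_rot: [1.0, -0.017, -0.0, 0.0]
ft_force: [-0.9, -0.4, 0.1]
opening: 0.0004
```

Run:
```python
from h import *
go([.6816,.063,.07],-.035)
im,c=snap("wrist","w1",None,1.2)
```

```text
t 2.90 tcp [0.682  0.0624 0.2823] yaw(x) -0.034 tilt 0.001 op 0.0004 F [-0.9 -0.4  0.1]
tool delta mm [ -0.3  -0.7 212.3]
  turn options -6.282  turn options -3.14  turn options 0.001  turn options 3.143  turn options 6.284 q7 -1.868107647584954
```

View pics/w1.png

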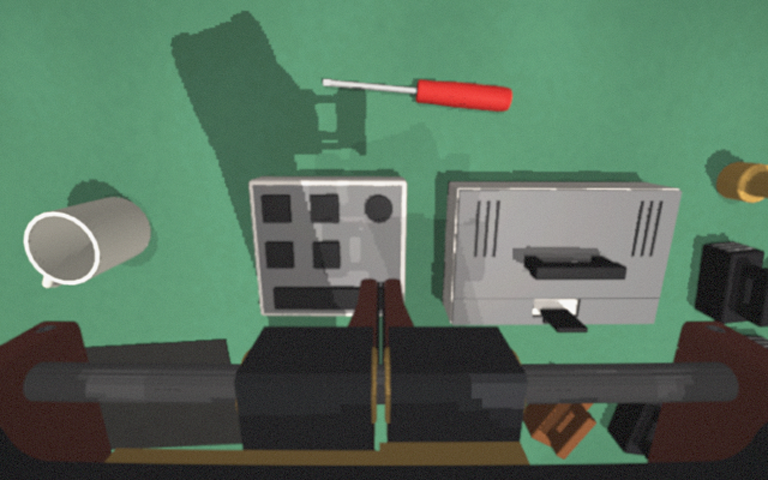

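Run:
```python
from m import *
c=calibration("wrist");im=cv2.resize(cv2.imread("pics/w1.png"),(640,400),interpolation=cv2.INTER_AREA)
roi=np.zeros((400,640),bool);roi[150:237,205:345]=True
for b,ce in comps(roi&(im.max(2)<62),40)[0]: print(b,ce.round(1),onz(c,ce,.047).round(4))
save(im,"w1d",(360,140,580,290),3.6)
```

```text
[218 162  25  23 534] [230.  173.2] [[0.6852 0.1741 0.047 ]]
[259 163  23  22 444] [269.9 173.3] [[0.6832 0.1232 0.047 ]]
[305 163  18  22 118] [312.  175.4] [[0.6787 0.0696 0.047 ]]
[221 201  24  22 494] [232.8 211.6] [[0.6337 0.1761 0.047 ]]
[261 201  22  23 466] [271.3 211.9] [[0.6315 0.1251 0.047 ]]
```

View pics/w1d.png

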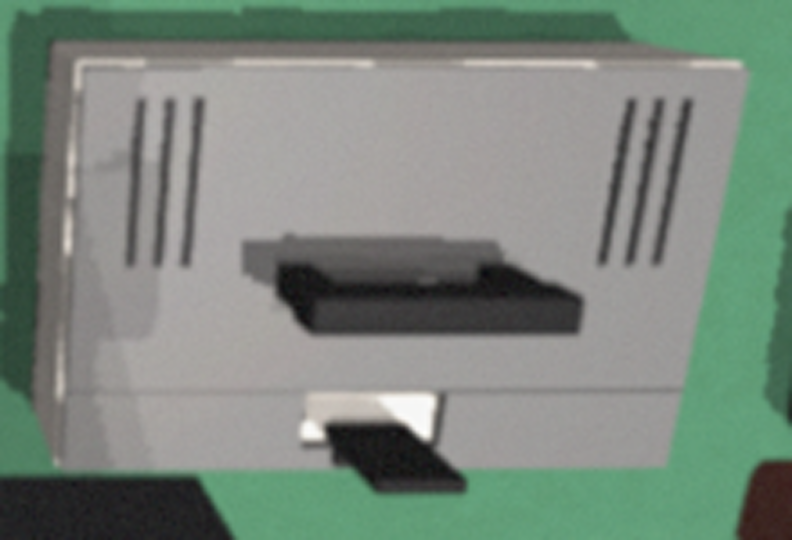

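Run:
```python
from m import *
c=calibration("wrist")
q=lambda a:np.array(a)/3.6+[360,140]
fit([(75.5,115),(75.5,-115),(-75.5,-115),(-75.5,115)],onz(c,q([(80,65),(747,65),(667,467),(60,467)]),.06))
print("tab top near edge",onz(c,q([(376,490),(466,488)]),.100).round(4))
print("handle near top edge",onz(c,q([(312,333),(580,333)]),.100).round(4),"far",onz(c,q([(300,296),(580,296)]),.1).round(4))
go([.6814,.0635,.06],-.035)
```

```text
origin [ 0.6205 -0.1309] yaw -0.0302 res mm [[-0.6, -1.0], [-0.6, -0.4], [1.7, 1.8], [-0.5, -0.4]]
tab top near edge [[ 0.5579 -0.1136  0.1   ]
 [ 0.5574 -0.1446  0.1   ]]
handle near top edge [[ 0.6161 -0.0869  0.1   ]
 [ 0.6129 -0.1757  0.1   ]] far [[ 0.6291 -0.0819  0.1   ]
 [ 0.6258 -0.1738  0.1   ]]
t 2.95 tcp [0.682  0.0624 0.2824] yaw(x) -0.032 tilt 0.001 op 0.0008 F [ 0.9 -0.3  0.5]
tool delta mm [ -0.5  -1.1 222.4]
  turn options -6.28  turn options -3.139  turn options 0.003  turn options 3.144  turn options 6.286 q7 -1.8665232908224794
```

move_arm(
  deltas=[
    [0, 0, -1, 45, 0],
    [0, 0, 0, 50, 0],
    [0, 0, 0, 50, 0],
    [0, 0, 0, 50, 0],
    [0, 0, 0, 27, 0],
    [0, 0, 0, 9, 0],
    [0, 0, 0, 4, 0],
    [0, 0, 0, 3, 0],
    [0, 0, 0, 2.7, 0],
    [0, 0, 0, 0, 0],
  ],
)

```text
time_s: 4.2
tcp_pos: [0.683, 0.0635, 0.043]
tcp_rot: [1.0, -0.018, 0.001, -0.0]
ft_force: [0.0, 0.2, 3.8]
opening: 0.0004
```

move_arm(
  deltas=[
    [0, 0, 0, 1.5, 0],
    [0, 0, 0, 0, 0],
  ],
)

```text
time_s: 4.45
tcp_pos: [0.6831, 0.0635, 0.0423]
tcp_rot: [1.0, -0.018, 0.001, -0.0]
ft_force: [-3.8, -0.3, 11.0]
opening: 0.0005
```

Run:
```python
from h import *
st()
```

```text
t 4.45 tcp [0.6831 0.0635 0.0423] yaw(x) -0.035 tilt 0.002 op 0.0005 F [-3.8 -0.3 11. ]
```

move_arm(
  deltas=[
    [0, 0, 0, -20, 0],
    [0, 0, 0, -50, 0],
    [0, 0, 0, -50, 0],
    [0, -40, 47, 0, 0],
    [0, -40, 47, 0, 0],
    [0, -40, 47, 0, 0],
    [0, -40, 43, 0, 0],
    [0, 0, 0, 0, 0],
  ],
)

```text
time_s: 5.45
tcp_pos: [0.5126, -0.1193, 0.161]
tcp_rot: [1.0, -0.021, -0.001, 0.001]
ft_force: [1.0, -0.0, -0.2]
opening: 0.0004
```

Run:
```python
from h import *
go([.516,-.128,.084],-.033)
im,c=snap("scene","s2",(230,100,430,260),3.8)
```

```text
t 5.45 tcp [ 0.5126 -0.1193  0.161 ] yaw(x) -0.042 tilt 0.003 op 0.0004 F [ 1.  -0.  -0.2]
tool delta mm [ 3.9  8.4 77. ]
  turn options -6.293  turn options -3.151  turn options -0.009  turn options 3.132  turn options 6.274 q7 -1.5843809155643416
```

View pics/s2.png

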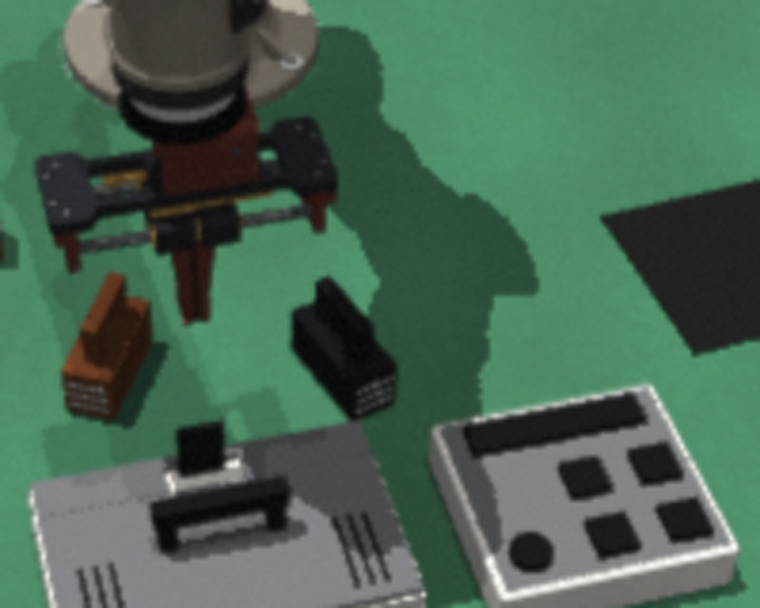

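The view shows the gripper shut behind the tab, at crop (200,440). I'll lower it to z 0.084 and creep forward.

move_arm(
  deltas=[
    [0, 4, 8.5, 30, 0],
    [0, 0, 0, 32, 0],
    [0, 0, 0, 15, 0],
    [0, 0, 0, 0, 0],
    [0, 10, 0, 0, 0],
    [0, 8, 0, 0, 0],
    [0, 6, 0, 0, 0],
    [0, 5, 0, 0, 0],
    [0, 0, 0, 0, 0],
  ],
)

```text
time_s: 6.62
tcp_pos: [0.5482, -0.1246, 0.0834]
tcp_rot: [1.0, -0.018, -0.0, 0.0]
ft_force: [-2.7, 0.3, 2.1]
opening: 0.0005
```

move_arm(
  deltas=[
    [0, 2, 0, 0, 0],
    [0, 2, 0, 0, 0],
    [0, 2, 0, 0, 0],
    [0, 1, 0, 0, 0],
    [0, 0, 0, 0, 0],
  ],
)

```text
time_s: 7.25
tcp_pos: [0.5542, -0.1248, 0.0832]
tcp_rot: [1.0, -0.018, -0.001, -0.0]
ft_force: [-6.8, 0.3, 4.2]
opening: 0.0005
```

move_arm(
  deltas=[
    [0, 2, 0, 0, 0],
    [0, 2, 0, 0, 0],
    [0, 0, 0, 0, 0],
  ],
)

```text
time_s: 7.62
tcp_pos: [0.5543, -0.1249, 0.0825]
tcp_rot: [1.0, -0.018, -0.005, -0.0]
ft_force: [-17.0, 1.6, 12.3]
opening: 0.0004
```

Run:
```python
from h import *
st()
im,c=snap("scene","s3",(220,170,380,300),4.6)
```

```text
t 7.62 tcp [ 0.5543 -0.1249  0.0825] yaw(x) -0.036 tilt 0.010 op 0.0004 F [-17.    1.6  12.3]
```

View pics/s3.png

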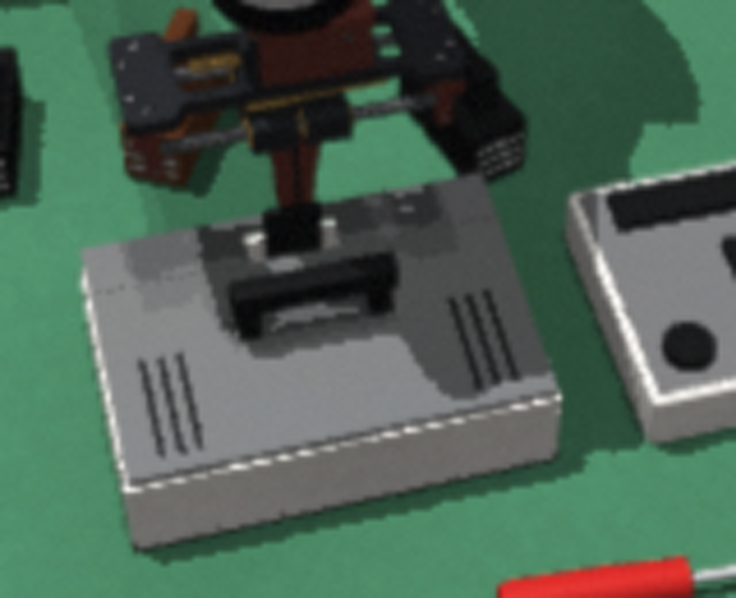

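move_arm(
  deltas=[
    [0, -4, 0, 0, 0],
    [0, -6, 0, 0, 0],
    [0, -15, 0, 0, 0],
    [0, -20, 0, 0, 0],
    [0, 0, 0, -40, 0],
    [0, 0, 0, -50, 0],
    [0, 0, 0, -50, 0],
    [0, 0, 0, 0, 0],
  ],
)

```text
time_s: 8.68
tcp_pos: [0.5181, -0.1237, 0.2284]
tcp_rot: [1.0, -0.018, 0.006, 0.001]
ft_force: [-0.2, -0.1, -0.6]
opening: 0.0004
```

Run:
```python
from h import *
st()
im,c=snap("scene","s4",(220,170,380,300),4.6)
im,c=snap("wrist","w4",None,1.2)
```

```text
t 8.68 tcp [ 0.5181 -0.1237  0.2284] yaw(x) -0.035 tilt 0.012 op 0.0004 F [-0.2 -0.1 -0.6]
```

View pics/s4.png

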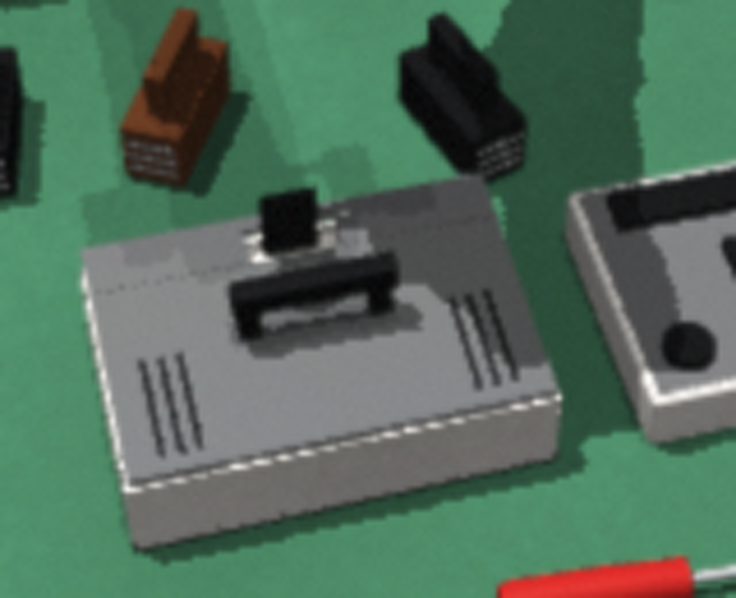

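View pics/w4.png

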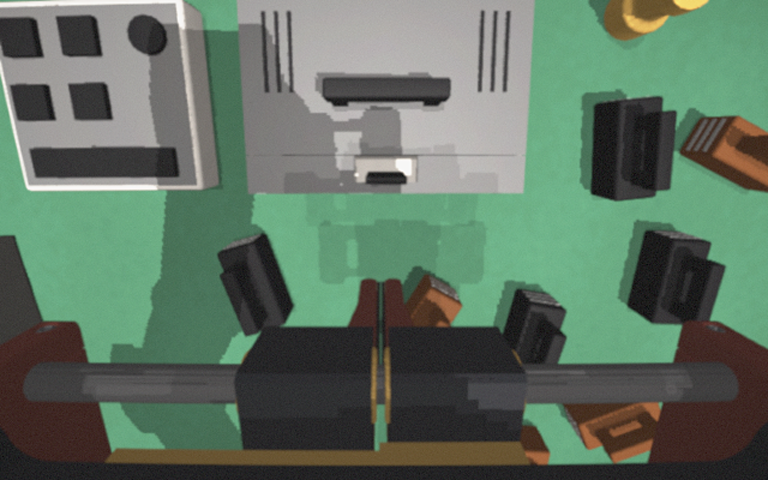

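Run:
```python
from m import *
c=calibration("wrist");im=cv2.resize(cv2.imread("pics/w4.png"),(640,400),interpolation=cv2.INTER_AREA)
save(im,"w4d",(200,40,450,170),3.2)
q=lambda a:np.array(a)/1.2
print("bar top corners",onz(c,q([(323,80),(450,78),(450,98),(324,98)]),.106).round(4))
print("near edge",onz(c,q([(248,194),(524,192)]),.071).round(4))
```

```text
bar top corners [[ 0.6282 -0.0871  0.106 ]
 [ 0.6264 -0.1746  0.106 ]
 [ 0.6133 -0.1747  0.106 ]
 [ 0.6165 -0.0869  0.106 ]]
near edge [[ 0.5467 -0.0129  0.071 ]
 [ 0.54   -0.2439  0.071 ]]
```

View pics/w4d.png

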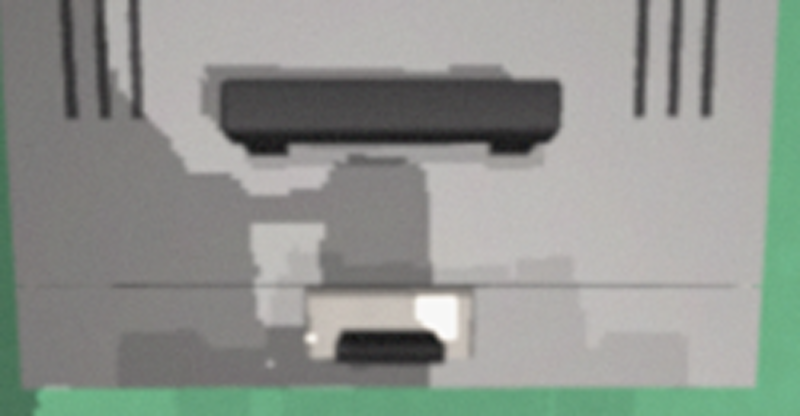

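move_arm(
  deltas=[
    [0, 0, 0, -10, -0.175],
    [0, 0, 0, 0, -0.175],
    [0, 0, 0, 0, -0.175],
    [0, 0, 0, 0, -0.175],
    [50, 0, 0, 0, -0.175],
    [50, 0, 0, 0, -0.175],
    [50, 0, 0, 0, -0.175],
    [50, 0, 0, 0, -0.175],
    [50, 0, 0, 0, -0.173],
    [50, 0, 0, 0, 0],
  ],
)

```text
time_s: 10.02
tcp_pos: [0.5138, -0.1233, 0.2319]
tcp_rot: [0.719, 0.695, -0.0, -0.001]
ft_force: [0.5, -0.7, 0.1]
opening: 0.0435
```

Run:
```python
from h import *
go([.6235,-.1315,.12],1.538)
print(robot.get_obs()["qpos"])
```

```text
t 10.03 tcp [ 0.5138 -0.1233  0.2319] yaw(x) 1.536 tilt 0.002 op 0.0435 F [ 0.5 -0.7  0.1]
tool delta mm [ -4.5 110.1 111.7]
  turn options -6.285  turn options -3.143  turn options -0.002  turn options 3.14  turn options 6.281 q7 -0.037405347729171264
[ 0.49486804  0.26188974 -0.44557309  1.86827754  0.12870391  1.04159474
 -0.03740535]
```

move_arm(
  deltas=[
    [50, -2, 54, 0, 0],
    [50, -2, 54, 0, 0],
    [50, 0, 0, 45, 0],
    [50, 0, 0, 45, 0],
    [50, 0, 0, 35, 0],
    [50, 0, 0, 20, 0],
    [50, 0, 0, 8, 0],
    [50, 0, 0, 0, 0],
  ],
)

```text
time_s: 11.02
tcp_pos: [0.6227, -0.1309, 0.0808]
tcp_rot: [0.719, 0.695, 0.0, 0.0]
ft_force: [0.2, -0.2, 0.9]
opening: 0.0441
```

Run:
```python
from h import *
go([.6215,-.131,.079],1.538)
im,c=snap("scene","s5",(200,150,380,290),4.3)
```

```text
t 11.03 tcp [ 0.6227 -0.1309  0.0808] yaw(x) 1.537 tilt 0.001 op 0.0441 F [ 0.2 -0.2  0.9]
tool delta mm [-0.2 -1.2  1.8]
  turn options -6.284  turn options -3.143  turn options -0.001  turn options 3.141  turn options 6.282 q7 -0.15660315816497555
```

View pics/s5.png

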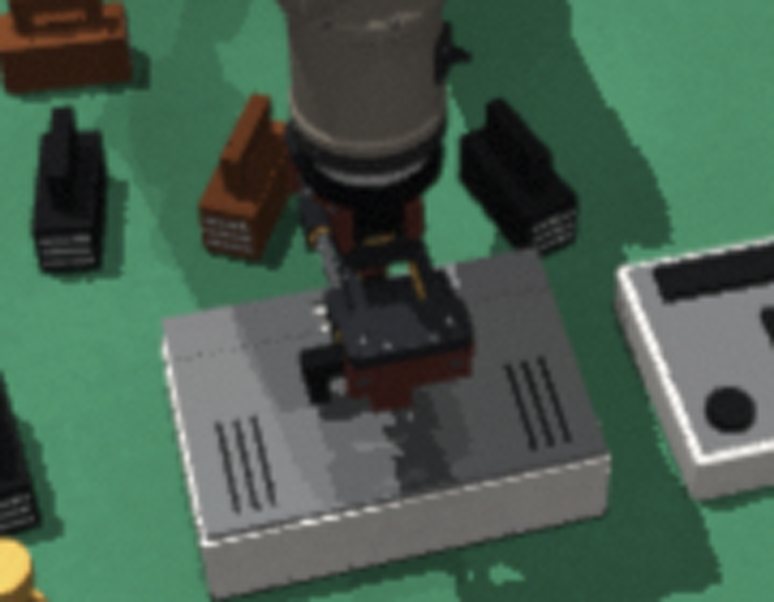

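move_arm(
  deltas=[
    [0, 0, 0, 1, 0],
    [0, 0, 0, 0, 0],
    [0, 0, 0, 0, 0],
    [0, 0, 0, 0, 0],
    [0, 0, 0, 0, 0],
  ],
  newtons=30,
)

```text
time_s: 11.7
tcp_pos: [0.6223, -0.131, 0.0795]
tcp_rot: [0.719, 0.695, -0.0, 0.0]
ft_force: [1.0, -0.0, 0.5]
opening: 0.0143
```

move_arm(
  deltas=[
    [0, 0, 0, -10, 0],
    [0, 0, 0, -15, 0],
    [0, 0, 0, -20, 0],
    [0, 0, 0, -30, 0],
    [0, 0, 0, -30, 0],
    [0, 0, 0, 0, 0],
  ],
)

```text
time_s: 12.45
tcp_pos: [0.6244, -0.131, 0.1883]
tcp_rot: [0.719, 0.695, 0.002, 0.003]
ft_force: [-0.1, -0.4, -2.4]
opening: 0.0138
```

Run:
```python
from h import *
go([.417,.390,.16],1.571+.034)
im,c=snap("scene","s6",(200,100,400,280),4)
```

```text
t 12.45 tcp [ 0.6244 -0.131   0.1883] yaw(x) 1.538 tilt 0.006 op 0.0138 F [-0.1 -0.4 -2.4]
tool delta mm [ 513.8 -224.7   26.4]
  turn options -6.35  turn options -3.209  turn options -0.067  turn options 3.074  turn options 6.216 q7 -0.104967947109768
```

View pics/s6.png

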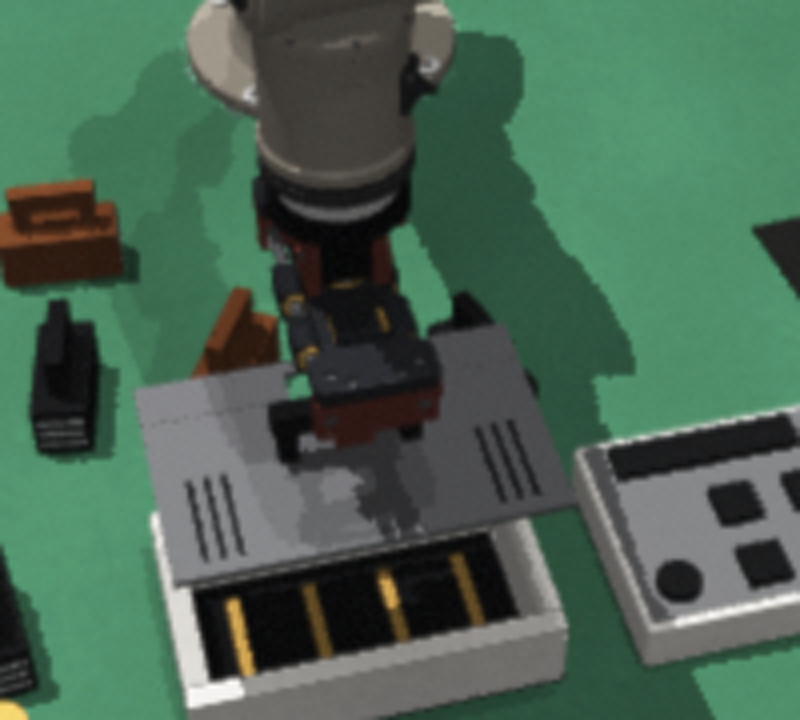

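move_arm(
  deltas=[
    [0, 20, -9, 0, 0],
    [0, 40, -17, 0, 0],
    [0, 40, -17.5, 0, 0],
    [0, 40, -17.5, 0, 0],
    [0, 40, -17.5, 0, 0],
    [0, 40, -17.5, 0, 0],
    [0, 40, -17.5, 0, 0],
    [0, 40, -17.5, 0, 0],
    [0, 40, -17.5, 0, 0],
    [0, 40, -17.5, 0, 0],
    [0, 40, -17.5, 0, 0],
    [0, 40, -17.5, 0, 0],
    [0, 30, -13, 0, 0],
    [0, 20, -9, 0, 0],
    [0, 4, 0, 0, -0.067],
    [0, 0, 0, 0, 0],
  ],
)

```text
time_s: 14.5
tcp_pos: [0.4142, 0.3905, 0.1833]
tcp_rot: [0.694, 0.72, -0.001, -0.0]
ft_force: [-0.1, -0.7, -1.6]
opening: 0.0135
```

Run:
```python
from m import *
go([.417,.390,.16],1.605)
im,c=snap("wrist","w7",None,1.2)
im,c=snap("top","t7",(130,160,290,280),4.5)
im,c=snap("scene","s7",(340,60,540,240),4)
```

```text
t 14.50 tcp [0.4142 0.3905 0.1833] yaw(x) 1.607 tilt 0.003 op 0.0135 F [-0.1 -0.7 -1.6]
tool delta mm [-0.6  2.9 23.3]
  turn options -6.281  turn options -3.14  turn options 0.002  turn options 3.143  turn options 6.285 q7 -1.0784808378918982
```

View pics/t7.png

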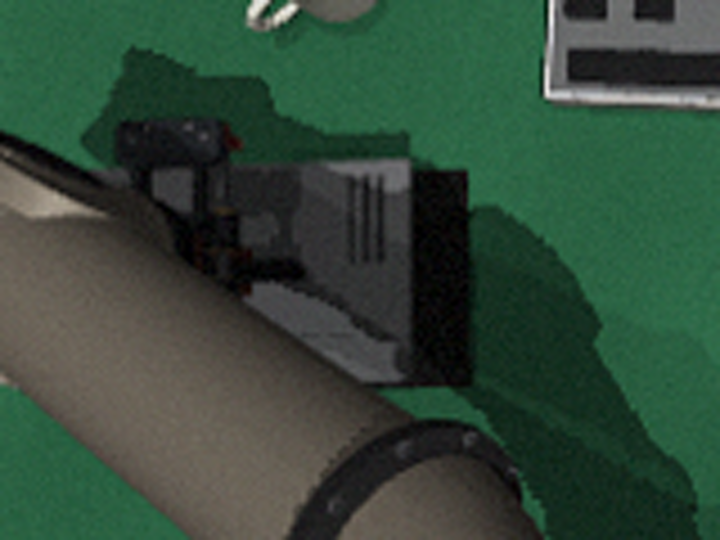

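View pics/s7.png

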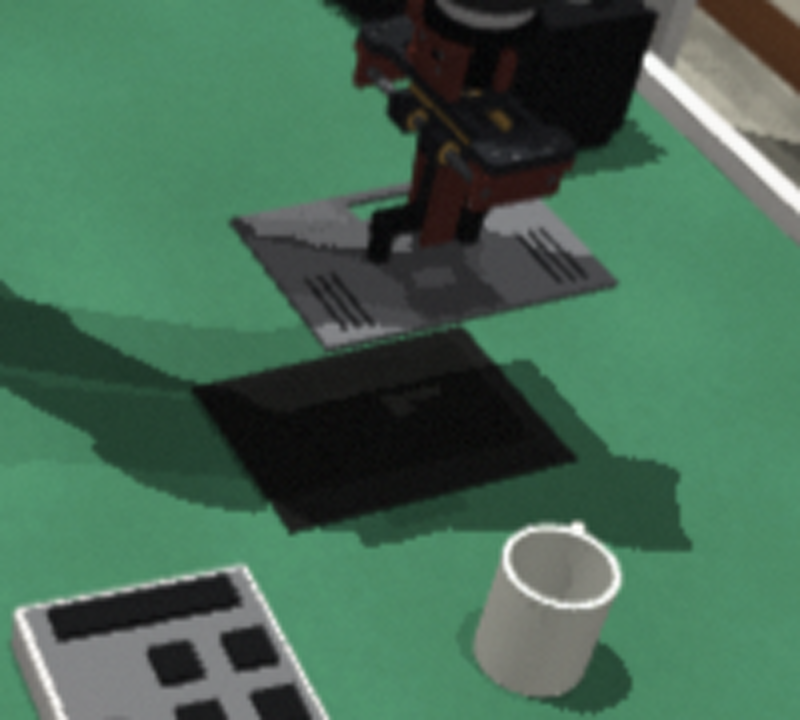

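View pics/w7.png

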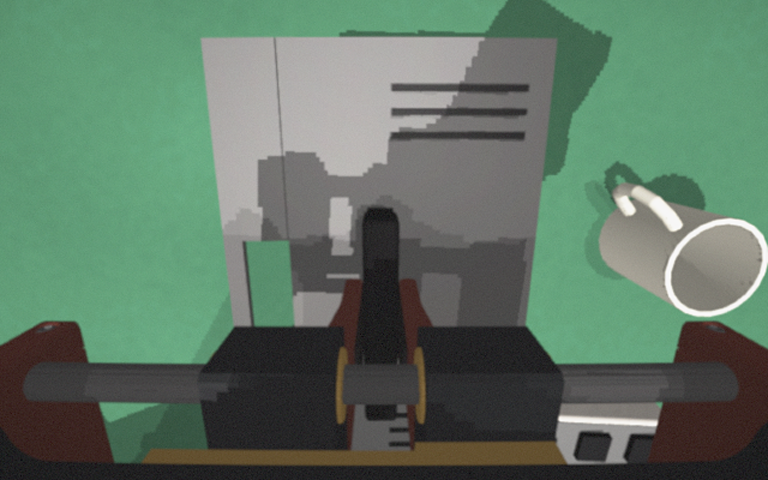

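move_arm(
  deltas=[
    [0, 0, 3, 30, 0],
    [0, 0, 0, 45, 0],
    [0, 0, 0, 40, 0],
    [0, 0, 0, 25, 0],
    [0, 0, 0, 12, 0],
    [0, 0, 0, 6, 0],
    [0, 0, 0, 0, 0],
  ],
)

```text
time_s: 15.52
tcp_pos: [0.4197, 0.3905, 0.0269]
tcp_rot: [0.695, 0.719, 0.0, 0.0]
ft_force: [0.6, 0.4, -1.3]
opening: 0.0138
```

move_arm(
  deltas=[
    [0, 0, 0, 2, 0],
    [0, 0, 0, 0, 0],
  ],
)

```text
time_s: 15.78
tcp_pos: [0.4197, 0.3905, 0.025]
tcp_rot: [0.695, 0.719, 0.0, 0.0]
ft_force: [0.2, -0.8, -2.2]
opening: 0.0139
```

move_arm(
  deltas=[
    [0, 0, -1.5, 1, 0],
    [0, 0, 0, 1, 0],
    [0, 0, 0, 1, 0],
    [0, 0, 0, 0, 0],
  ],
)

```text
time_s: 16.27
tcp_pos: [0.4177, 0.3904, 0.0219]
tcp_rot: [0.695, 0.719, 0.0, 0.0]
ft_force: [-1.5, -1.8, 4.7]
opening: 0.0137
```

Run:
```python
from m import *
st()
im,c=snap("wrist","w8",None,1.2)
im,c=snap("scene","s8",(340,60,540,240),4)
```

```text
t 16.27 tcp [0.4177 0.3904 0.0219] yaw(x) 1.605 tilt 0.000 op 0.0137 F [-1.5 -1.8  4.7]
```

View pics/s8.png

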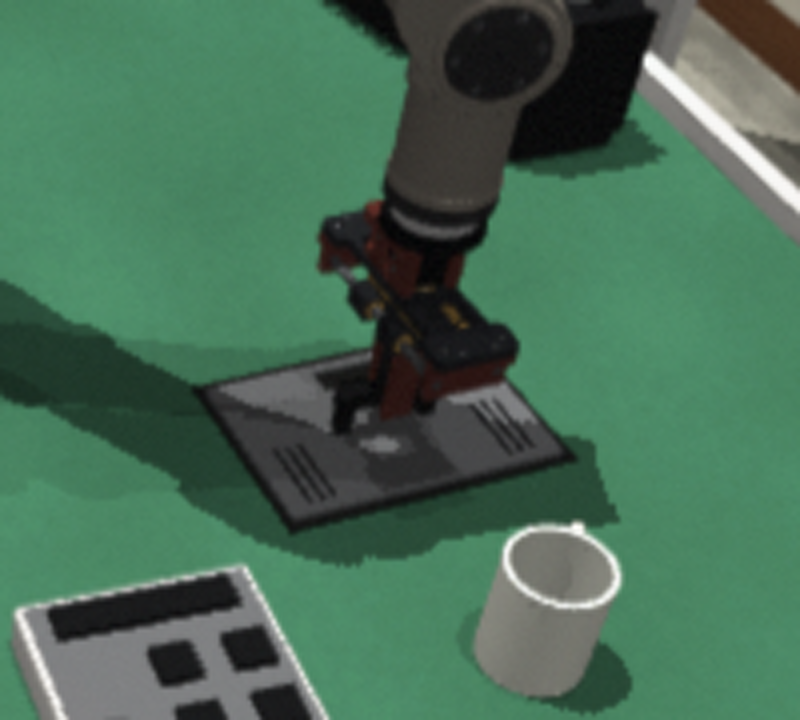

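View pics/w8.png

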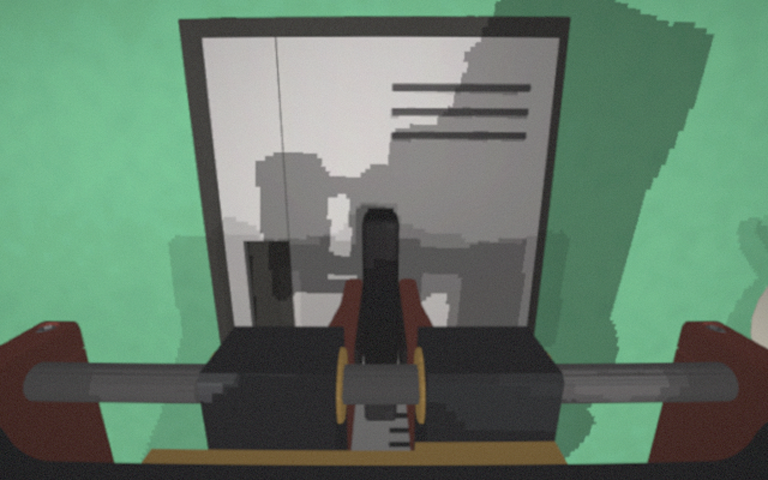

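move_arm(
  deltas=[
    [0, 0, 0, -3, 0],
    [0, 0, -2.5, 0, 0],
    [0, 0, 0, 2, 0],
    [0, 0, 0, 1, 0],
    [0, 0, 0, 0, 0],
    [40, 0, 0, 0, 0],
    [40, 0, 0, 0, 0],
    [40, 0, 0, 0, 0],
    [40, 0, 0, -10, 0],
    [40, 0, 0, -40, 0],
    [40, 0, 0, -40, 0],
    [40, 0, 0, -50, 0],
  ],
)

```text
time_s: 17.88
tcp_pos: [0.415, 0.3897, 0.1628]
tcp_rot: [0.695, 0.719, -0.001, -0.0]
ft_force: [1.2, 0.9, 0.8]
opening: 0.0352
```

Run:
```python
from m import *
st()
im,c=snap("scene","s9",(340,60,540,240),4)
im,c=snap("top","t9",(130,120,480,300),2.2)
```

```text
t 17.88 tcp [0.415  0.3897 0.1628] yaw(x) 1.605 tilt 0.001 op 0.0352 F [1.2 0.9 0.8]
```

View pics/s9.png

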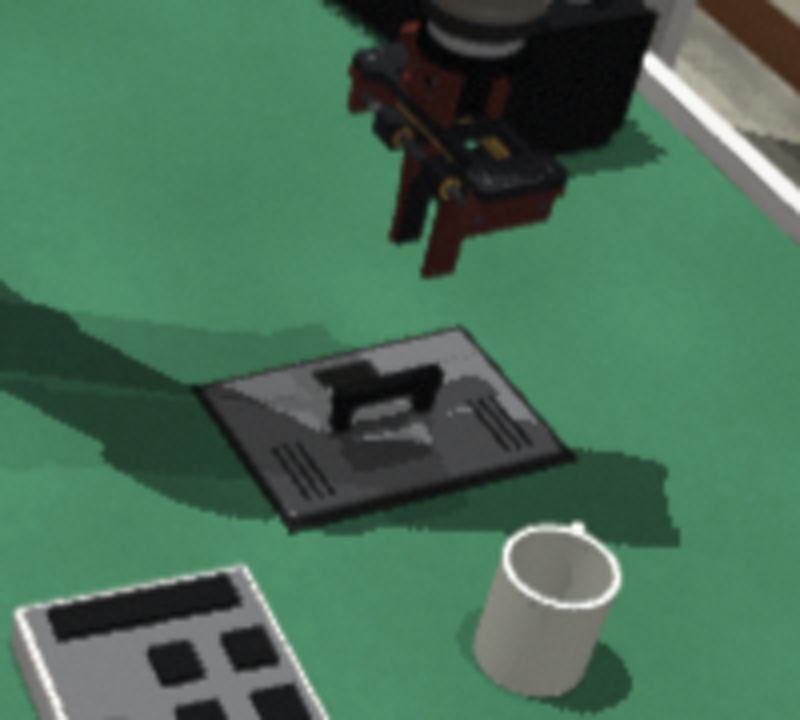

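View pics/t9.png

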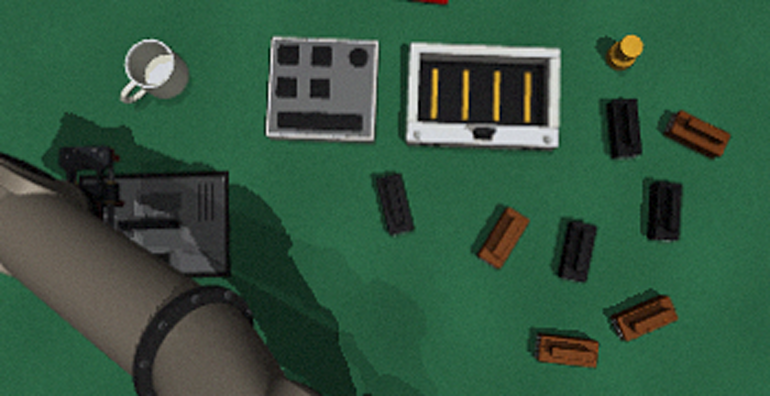

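Run:
```python
from m import *
ct=calibration("top");im=camera("top")[:,:,::-1].copy();cv2.imwrite("pics/t9full.png",im)
cs=calibration("scene");im2=camera("scene")[:,:,::-1].copy();cv2.imwrite("pics/s9full.png",im2)
for n,I,c,seeds,th in(("top",im,ct,[(309,213),(392,234),(432,215),(413,179)],50),("scene",im2,cs,[(320,192),(216,195),(167,222),(197,255)],55)):
    cc,l=comps(I.max(2)<th,30)
    for s in seeds:
        k=l[s[1]-3:s[1]+4,s[0]-3:s[0]+4];k=k[k>0]
        if len(k)==0: print("none",s);continue
        lab=np.bincount(k).argmax();m=(l==lab);ys,xs=np.nonzero(m)
        pts=onz(c,np.c_[xs,ys],.044)[:,:2].astype(np.float32)
        (ce,sz,an)=cv2.minAreaRect(pts*1000);print(n,s,len(xs),"ctr",pts.mean(0),"rect",np.round(ce),np.round(sz),round(an,1))
```

```text
top (309, 213) 333 ctr [0.4521641  0.00691436] rect [452.   7.] [92. 44.] 14.3
top (392, 234) 375 ctr [ 0.38032365 -0.27247706] rect [ 381. -273.] [48. 92.] 77.1
top (432, 215) 392 ctr [ 0.4421225 -0.4108742] rect [ 443. -411.] [52. 90.] 88.3
top (413, 179) 383 ctr [ 0.571483  -0.3499801] rect [ 572. -350.] [94. 52.] 4.1
scene (320, 192) 603 ctr [ 0.46719244 -0.00129692] rect [462.  -2.] [139.  62.] 13.4
scene (216, 195) 520 ctr [ 0.398358   -0.28034365] rect [ 390. -279.] [ 44. 151.] 80.7
scene (167, 222) 610 ctr [ 0.45956   -0.4173575] rect [ 452. -416.] [ 46. 146.] 86.1
scene (197, 255) 613 ctr [ 0.5874551 -0.3565956] rect [ 582. -357.] [137.  39.] 4.3
```

move_arm(
  deltas=[
    [40, -20, 3, -40, 0],
    [40, -40, 5.5, -40, 0],
    [40, -42, 5.5, 0, 0],
    [40, -42, 5.5, 0, 0],
    [40, -42, 5.5, 0, 0],
    [40, -42, 5.5, 0, 0],
    [40, -42, 5.5, 0, 0],
    [40, -42, 5.5, 0, 0],
    [40, -42, 5.5, 0, 0],
    [40, -42, 5.5, 0, 0],
    [40, -42, 5.5, 0, 0],
    [40, -42, 5.5, 0, 0],
    [40, -32, 4, 0, 0],
  ],
)

```text
time_s: 19.7
tcp_pos: [0.4993, -0.1213, 0.2398]
tcp_rot: [0.696, 0.719, -0.001, -0.001]
ft_force: [0.9, 0.3, 0.5]
opening: 0.0351
```

move_arm(
  deltas=[
    [40, 0, 0, 0, 0.178],
    [40, 0, 0, 0, 0.178],
    [40, 0, 0, 0, 0.178],
    [40, 0, 0, 0, 0.178],
    [40, 0, 0, 0, 0.178],
    [40, 0, 0, 0, 0.178],
    [40, 0, 0, 0, 0.178],
    [40, 0, 0, 0, 0.178],
    [40, 0, 0, 0, 0.178],
    [40, 0, 0, 0, 0],
  ],
)

```text
time_s: 20.95
tcp_pos: [0.4994, -0.1192, 0.2401]
tcp_rot: [1.0, 0.002, -0.001, -0.0]
ft_force: [0.3, 0.8, 0.5]
opening: 0.0351
```

Run:
```python
from m import *
st()
im,c=snap("wrist","w10",None,1.25)
cv2.imwrite("pics/w10f.png",im)
import pickle;pickle.dump(c,open("c10.pkl","wb"))
im,c=snap("top","t10",(130,120,480,300),2.2)
```

```text
t 20.95 tcp [ 0.4994 -0.1192  0.2401] yaw(x) 0.004 tilt 0.003 op 0.0351 F [0.3 0.8 0.5]
```

View pics/w10.png

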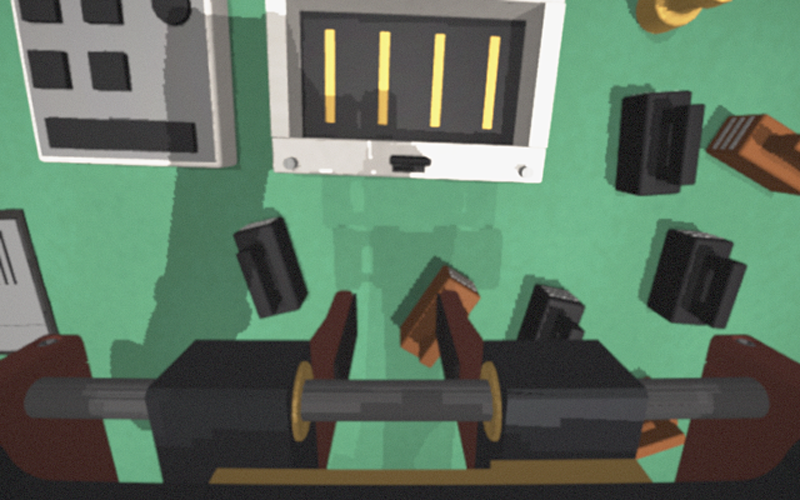

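View pics/t10.png

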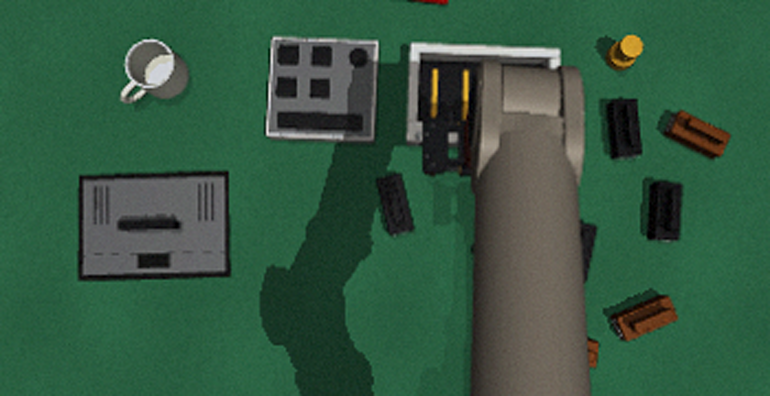

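Run:
```python
from m import *
im=cv2.imread("pics/w10f.png");im=np.clip(im.astype(float)*1.8,0,255).astype(np.uint8)
a=cv2.resize(im[160:270,170:270],None,fx=4,fy=4,interpolation=cv2.INTER_CUBIC)
b=cv2.resize(im[60:170,480:580],None,fx=4,fy=4,interpolation=cv2.INTER_CUBIC)
cv2.imwrite("pics/w10ab.png",np.hstack([a,b[:440]]))
d=cv2.resize(im[175:275,500:610],None,fx=4,fy=4,interpolation=cv2.INTER_CUBIC)
e=cv2.resize(im[0:155,210:455],None,fx=3,fy=3,interpolation=cv2.INTER_CUBIC)
cv2.imwrite("pics/w10d.png",d);cv2.imwrite("pics/w10e.png",e)
```

```text
(no output)
```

View pics/w10ab.png

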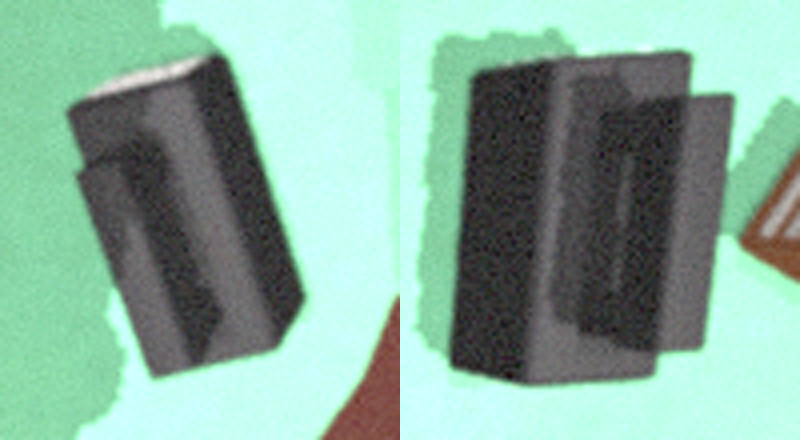

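View pics/w10d.png

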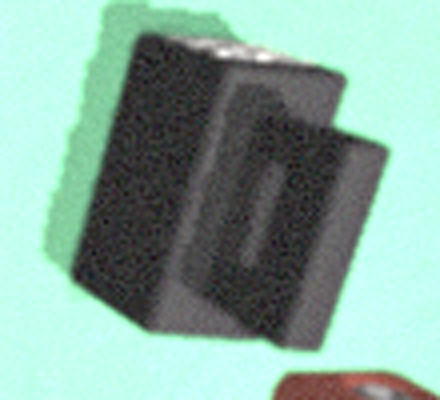

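View pics/w10e.png

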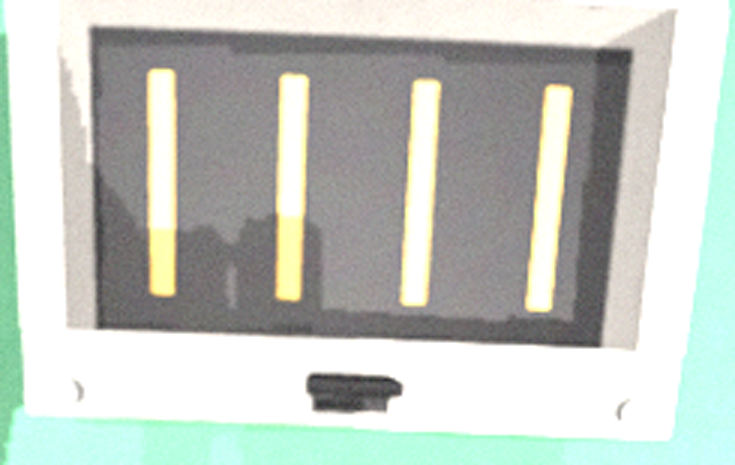

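Run:
```python
from m import *
import pickle;c=pickle.load(open("c10.pkl","rb"))
def bar(q,off,nm):
    P=onz(c,np.array(q,float)/4+off,.078)[:,:2]
    a=(P[0]+P[1])/2;b=(P[2]+P[3])/2;d=a-b
    print(nm,"ctr",P.mean(0).round(4),"len",np.linalg.norm(d).round(4),"w",np.linalg.norm(P[0]-P[1]).round(4),np.linalg.norm(P[2]-P[3]).round(4),"yaw",np.arctan2(d[1],d[0]).round(3))
bar([(80,178),(118,160),(195,365),(152,378)],(170,160),"A")
bar([(290,98),(335,95),(300,350),(260,350)],(480,60),"D")
bar([(345,138),(388,150),(320,350),(280,345)],(500,175),"C")
fit([(0,75),(0,25),(0,-25),(0,-75)],onz(c,np.array([(162,182),(291,187),(420,193),(549,199)])/3+[210,0],.006))
q=np.array([(27,415),(675,440)])/3+[210,0]
print("near rim corners",onz(c,q,.055).round(4))
fit([(-76,100),(-76,-100)],onz(c,np.array([(76,390),(624,410)])/3+[210,0],.067))
```

```text
A ctr [0.4508 0.0052] len 0.0611 w 0.0119 0.0132 yaw 0.248
D ctr [ 0.5723 -0.3566] len 0.062 w 0.0112 0.0106 yaw 0.069
C ctr [ 0.442  -0.4183] len 0.0617 w 0.0136 0.0125 yaw -0.068
origin [ 0.6288 -0.1312] yaw -0.0346 res mm [[0.0, -0.2], [-0.1, -0.2], [0.0, -0.0], [0.0, 0.4]]
near rim corners [[ 0.5461 -0.0118  0.055 ]
 [ 0.5386 -0.2473  0.055 ]]
origin [ 0.6289 -0.1307] yaw -0.0298 res mm [[0.1, 4.6], [-0.1, -4.6]]
```

move_arm(
  deltas=[
    [40, -25, -62, 0, 0],
    [40, -23.6, -62, 0, 0],
    [40, 0, 0, 0, -0.122],
    [40, 0, 0, 0, -0.122],
    [40, 0, 0, 0, 0],
  ],
)

```text
time_s: 21.68
tcp_pos: [0.4541, -0.003, 0.2412]
tcp_rot: [0.992, 0.124, -0.0, 0.0]
ft_force: [-0.1, -1.0, 0.1]
opening: 0.0353
```

Run:
```python
from m import *
go([.4508,.0052,.051],.248)
```

```text
t 21.68 tcp [ 0.4541 -0.003   0.2412] yaw(x) 0.248 tilt 0.000 op 0.0353 F [-0.1 -1.   0.1]
tool delta mm [ -1.1  -8.8 190.2]
  turn options -6.283  turn options -3.142  turn options -0.0  turn options 3.142  turn options 6.283 q7 -1.4883110434998545
```

move_arm(
  deltas=[
    [40, -1, -8.8, 30, 0],
    [40, 0, 0, 50, 0],
    [40, 0, 0, 50, 0],
    [40, 0, 0, 35, 0],
    [40, 0, 0, 17, 0],
    [40, 0, 0, 7, 0],
    [40, 0, 0, 0, 0],
  ],
  newtons=35,
)

```text
time_s: 22.55
tcp_pos: [0.4513, 0.0052, 0.0524]
tcp_rot: [0.992, 0.123, -0.0, -0.0]
ft_force: [-0.2, 0.4, 0.5]
opening: 0.0356
```

Run:
```python
from m import *
go([.4508,.0052,.051],.248)
im,c=snap("wrist","w11",None,1.2)
```

```text
t 22.55 tcp [0.4513 0.0052 0.0524] yaw(x) 0.246 tilt 0.000 op 0.0356 F [-0.2  0.4  0.5]
tool delta mm [-0.5 -0.1  1.4]
  turn options -6.285  turn options -3.144  turn options -0.002  turn options 3.14  turn options 6.281 q7 -1.6434028926008901
```

View pics/w11.png

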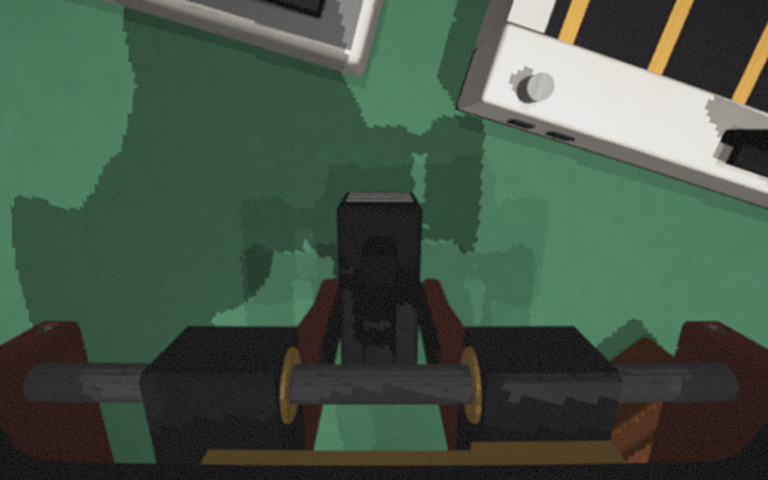

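move_arm(
  deltas=[
    [0, 0, 0, 1, 0],
    [0, 0, 0, 0, 0],
    [0, 0, 0, 0, 0],
    [0, 0, 0, 0, 0],
    [0, 0, 0, -20, 0],
    [0, 0, 0, -40, 0],
    [0, 0, 0, -50, 0],
    [0, 0, 0, -40, 0],
    [0, 0, 0, 0, 0.141],
    [0, 0, 0, 0, 0.141],
    [0, 0, 0, 0, 0],
  ],
)

```text
time_s: 23.98
tcp_pos: [0.4505, 0.0051, 0.201]
tcp_rot: [1.0, -0.017, -0.001, 0.0]
ft_force: [-0.2, -0.3, -3.8]
opening: 0.014
```

Run:
```python
from m import *
go([.6314,-.0562,.2],-.0346)
im,c=snap("scene","s12",(200,100,400,280),4)
```

```text
t 23.98 tcp [0.4505 0.0051 0.201 ] yaw(x) -0.034 tilt 0.001 op 0.0140 F [-0.2 -0.3 -3.8]
tool delta mm [182.9  55.1   0.7]
  turn options -6.283  turn options -3.141  turn options 0.001  turn options 3.142  turn options 6.284 q7 -1.8047493755991204
```

View pics/s12.png

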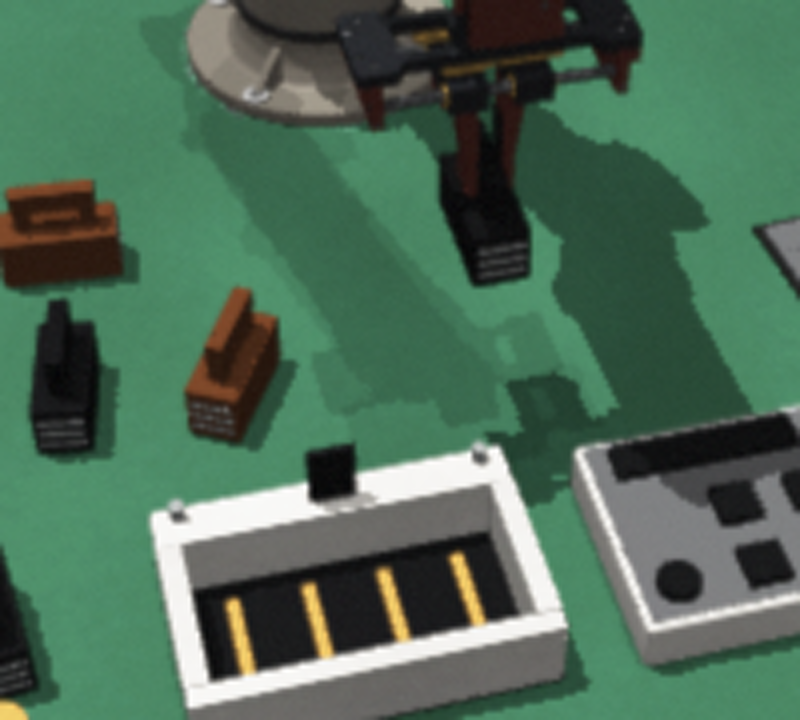

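move_arm(
  deltas=[
    [0, 36, 11, 0, 0],
    [0, 46, 14, 0, 0],
    [0, 46, 14, 0, 0],
    [0, 36, 11, 0, 0],
    [0, 19, 5, 0, 0],
    [0, 0, 0, 0, 0],
  ],
)

```text
time_s: 24.78
tcp_pos: [0.6326, -0.0567, 0.2002]
tcp_rot: [1.0, -0.017, -0.001, -0.0]
ft_force: [-1.0, 0.3, -4.9]
opening: 0.014
```

Run:
```python
from m import *
go([.6314,-.0562,.06],-.0346)
```

```text
t 24.77 tcp [ 0.6326 -0.0567  0.2002] yaw(x) -0.034 tilt 0.001 op 0.0140 F [-1.   0.3 -4.9]
tool delta mm [ -1.   -0.5 140.2]
  turn options -6.282  turn options -3.141  turn options 0.001  turn options 3.142  turn options 6.284 q7 -1.6972868535191121
```

move_arm(
  deltas=[
    [0, -1, -0.5, 30, 0],
    [0, 0, 0, 45, 0],
    [0, 0, 0, 35, 0],
    [0, 0, 0, 18, 0],
    [0, 0, 0, 9, 0],
    [0, 0, 0, 2.5, 0],
    [0, 0, 0, 0, 0],
  ],
)

```text
time_s: 25.65
tcp_pos: [0.632, -0.0556, 0.063]
tcp_rot: [1.0, -0.018, 0.001, 0.0]
ft_force: [0.1, 0.2, -3.1]
opening: 0.0136
```

move_arm(
  deltas=[
    [0, 0, 0, 2.5, 0],
    [0, 0, 0, 1.5, 0],
    [0, 0, 0, 1, 0],
    [0, 0, 0, 0, 0],
  ],
)

```text
time_s: 26.15
tcp_pos: [0.6314, -0.0556, 0.0579]
tcp_rot: [1.0, -0.018, 0.0, 0.0]
ft_force: [-3.4, -0.2, 5.2]
opening: 0.0137
```

move_arm(
  deltas=[
    [35, 0, 0, 0, 0],
    [35, 0, 0, 0, 0],
    [35, 0, 0, 0, 0],
    [35, 0, 0, -10, 0],
    [35, 0, 0, -40, 0],
    [35, 0, 0, -50, 0],
    [35, 0, 0, -50, 0],
    [35, -20, 10, -20, 0],
    [35, -44, 40, 0, 0],
    [35, -44, 40, 0, 0],
    [35, -44, 40, 0, 0],
    [35, -44, 40, 0, 0],
    [35, -20, 20, 0, 0],
  ],
)

```text
time_s: 27.78
tcp_pos: [0.4059, -0.2401, 0.2278]
tcp_rot: [1.0, -0.02, 0.0, 0.0]
ft_force: [0.0, 0.4, 0.5]
opening: 0.0305
```

Run:
```python
from m import *
go([.381,-.276,.2],-.225)
im,c=snap("wrist","w13",None,1.2)
cv2.imwrite("pics/w13f.png",im)
import pickle;pickle.dump(c,open("c13.pkl","wb"))
im,c=snap("top","t13",(290,120,480,300),4);cv2.imwrite("pics/t13f.png",im)
im,c=snap("scene","s13",(120,130,360,320),3.3)
```

```text
t 27.77 tcp [ 0.4059 -0.2401  0.2278] yaw(x) -0.039 tilt 0.001 op 0.0305 F [0.  0.4 0.5]
tool delta mm [-23.5  36.8  27.8]
  turn options -6.097  turn options -2.956  turn options 0.186  turn options 3.328  turn options 6.469 q7 -1.22857870778322
```

View pics/w13.png

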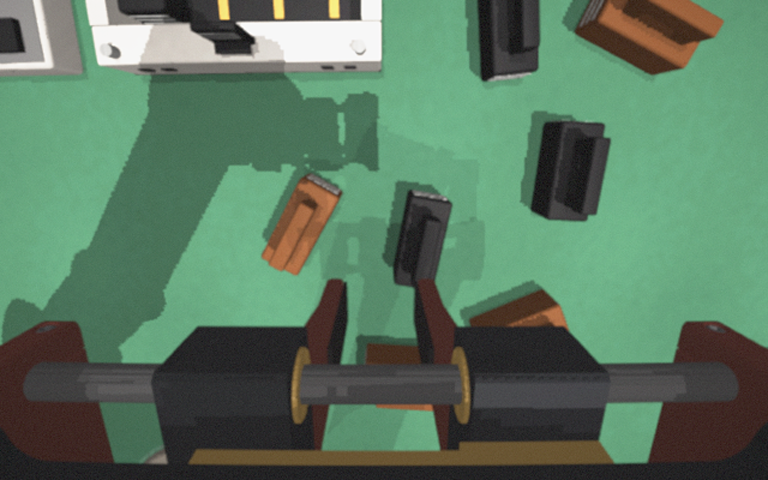

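View pics/t13.png

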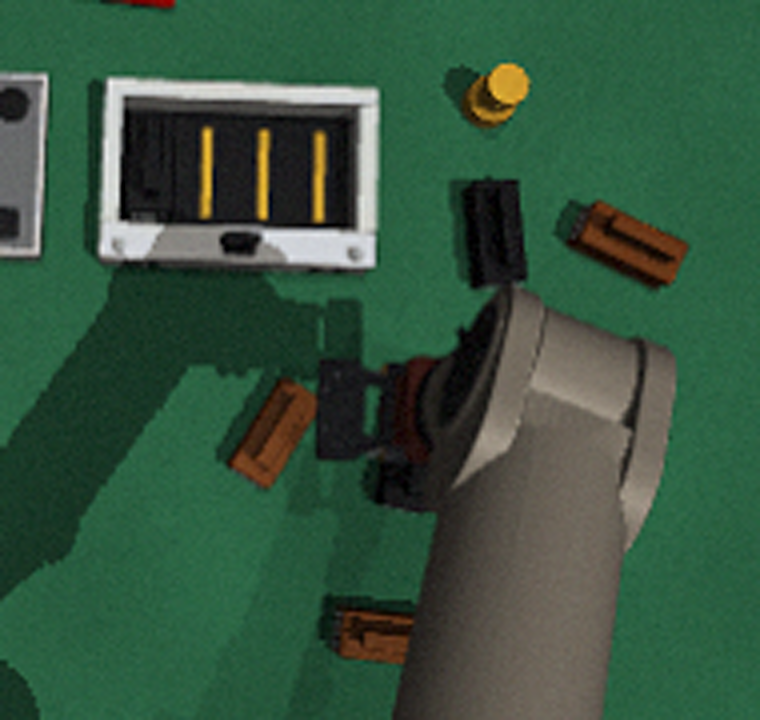

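View pics/s13.png

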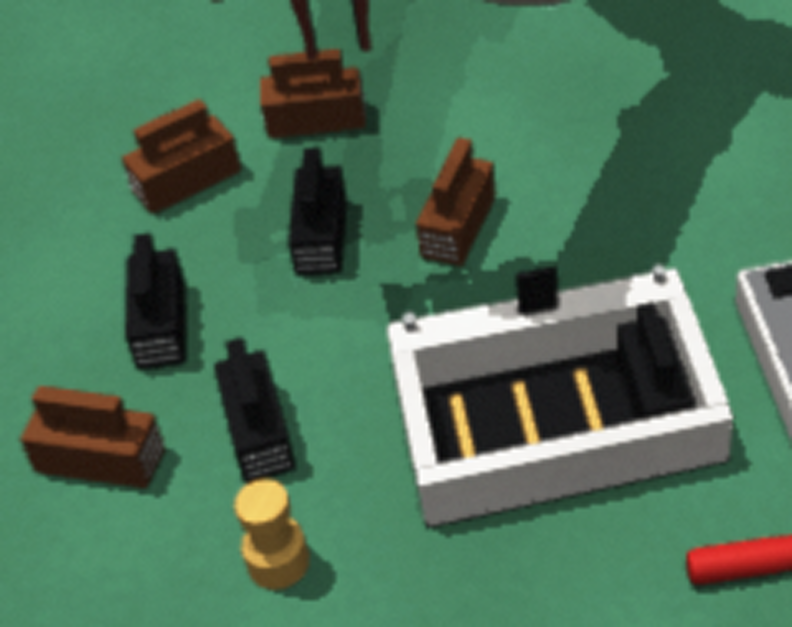

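Run:
```python
from m import *
im=cv2.imread("pics/w13f.png");im=np.clip(im.astype(float)*1.8,0,255).astype(np.uint8)
a=cv2.resize(im[145:255,310:400],None,fx=4.4,fy=4.4,interpolation=cv2.INTER_CUBIC)
b=cv2.resize(im[90:200,430:520],None,fx=4.4,fy=4.4,interpolation=cv2.INTER_CUBIC)
cv2.imwrite("pics/w13ab.png",np.hstack([a,b]))
```

```text
(no output)
```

View pics/w13ab.png

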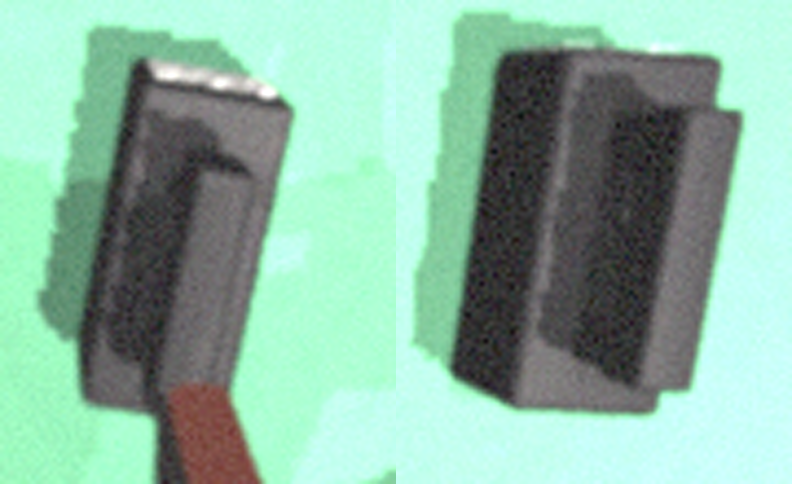

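Run:
```python
from m import *
import pickle;c=pickle.load(open("c13.pkl","rb"))
P=onz(c,np.array([(200,170),(253,175),(230,388),(160,395)])/4.4+[310,145],.078)[:,:2]
l=P[0]-P[3];r=P[1]-P[2];print(np.arctan2(l[1],l[0]),np.arctan2(r[1],r[0]),"w",np.linalg.norm(P[0]-P[1]),np.linalg.norm(P[2]-P[3]))
y=(np.arctan2(l[1],l[0])+np.arctan2(r[1],r[0]))/2
e=(P[0]+P[1])/2;print("B ctr",e-.032*np.array([np.cos(y),np.sin(y)]),y)
# block top corners far at z .044
Q=onz(c,np.array([(140,88),(290,108)])/4.4+[310,145],.044)[:,:2];print("block far edge",Q,np.linalg.norm(Q[0]-Q[1]),"yaw",np.arctan2(*(Q[0]-Q[1])[::-1])-np.pi/2, "ctr",Q.mean(0)-.045*np.array([np.cos(y),np.sin(y)]))
P=onz(c,np.array([(296,108),(345,113),(294,390),(243,388)])/4.4+[430,90],.078)[:,:2]
d=P[0]+P[1]-P[2]-P[3];print("C",P.mean(0),np.linalg.norm(d)/2,np.arctan2(d[1],d[0]))
go([.384,-.276,.2],-.2)
```

```text
-0.18190602504108971 -0.10391504232709356 w 0.012305126545972296 0.01689416559422149
B ctr [ 0.37484431 -0.28220751] -0.14291053368409162
block far edge [[ 0.42118032 -0.26984535]
 [ 0.41450133 -0.30750979]] 0.038252041839604074 yaw -0.17550429464003425 ctr [ 0.37329957 -0.28226846]
C [ 0.43796339 -0.42098053] 0.06220558593467837 -0.08079502015055035
t 27.93 tcp [ 0.408  -0.2388  0.2277] yaw(x) -0.038 tilt 0.001 op 0.0305 F [0.2 0.8 0.4]
tool delta mm [-22.6  38.   27.7]
  turn options -6.121  turn options -2.98  turn options 0.162  turn options 3.303  turn options 6.445 q7 -1.2316598808994221
```

move_arm(
  deltas=[
    [45, -30, 43, 0, 0],
    [45, 0, 0, 30, 0.147],
    [45, 0, 0, 30, 0],
    [45, 0, 0, 30, 0],
    [45, 0, 0, 0, 0],
  ],
)

```text
time_s: 28.55
tcp_pos: [0.3772, -0.278, 0.1356]
tcp_rot: [0.996, -0.09, -0.002, -0.001]
ft_force: [0.2, -0.3, -0.1]
opening: 0.0398
```

Run:
```python
from m import *
go([.376,-.281,.052],-.185)
im,c=snap("wrist","w14",None,1.2)
```

```text
t 28.55 tcp [ 0.3772 -0.278   0.1356] yaw(x) -0.180 tilt 0.004 op 0.0398 F [ 0.2 -0.3 -0.1]
tool delta mm [-0.4  3.4 83.6]
  turn options -6.278  turn options -3.136  turn options 0.005  turn options 3.147  turn options 6.288 q7 -1.2705961043014375
```

View pics/w14.png

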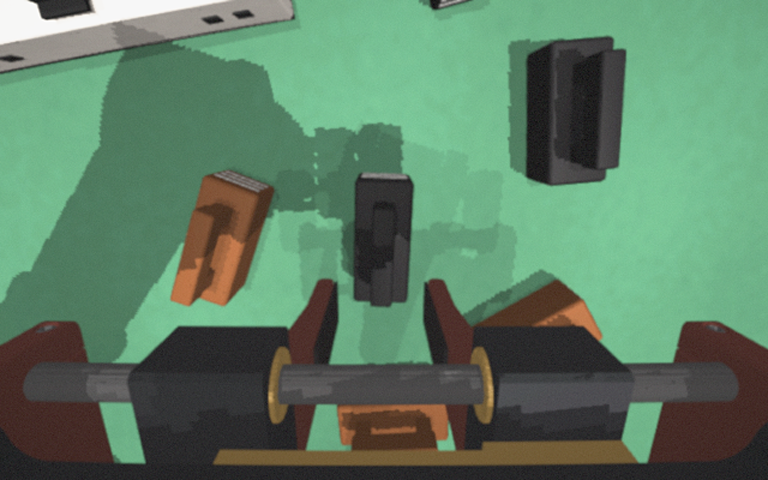

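move_arm(
  deltas=[
    [45, 0, 1, 35, 0],
    [45, 0, 0, 30, 0],
    [45, 0, 0, 14, 0],
    [45, 0, 0, 5, 0],
    [45, 0, 0, 0, 0],
  ],
)

```text
time_s: 29.22
tcp_pos: [0.3777, -0.2811, 0.0537]
tcp_rot: [0.996, -0.091, 0.001, 0.0]
ft_force: [1.2, -0.9, 0.3]
opening: 0.0396
```

Run:
```python
from m import *
go([.376,-.281,.052],-.185)
im,c=snap("wrist","w15",None,1.2)
```

```text
t 29.23 tcp [ 0.3777 -0.2811  0.0537] yaw(x) -0.182 tilt 0.001 op 0.0396 F [ 1.2 -0.9  0.3]
tool delta mm [-1.7  0.3  1.7]
  turn options -6.28  turn options -3.139  turn options 0.003  turn options 3.145  turn options 6.286 q7 -1.2849916715577179
```

View pics/w15.png

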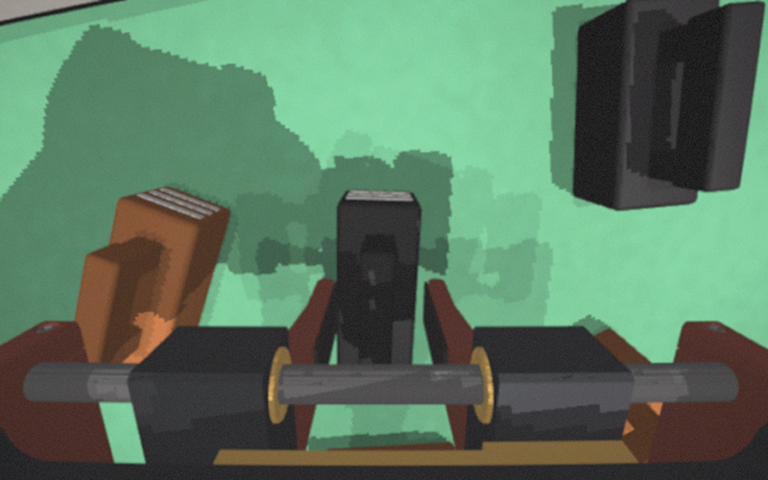

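move_arm(
  deltas=[
    [0, 0, 0, 1, 0],
    [0, 0, 0, 0, 0],
    [0, 0, 0, 0, 0],
    [0, 0, 0, 0, 0],
    [0, 0, 0, -20, 0],
    [0, 0, 0, -40, 0],
    [0, 0, 0, -50, 0],
    [0, 0, 0, -40, 0],
    [0, 0, 0, 0, -0.148],
    [0, 0, 0, 0, 0],
  ],
)

```text
time_s: 30.52
tcp_pos: [0.3764, -0.2806, 0.2018]
tcp_rot: [1.0, -0.018, -0.0, -0.0]
ft_force: [-0.4, 0.4, -4.1]
opening: 0.0137
```

Run:
```python
from m import *
go([.6297,-.1062,.2],-.0346)
```

```text
t 30.52 tcp [ 0.3764 -0.2806  0.2018] yaw(x) -0.036 tilt 0.000 op 0.0137 F [-0.4  0.4 -4.1]
tool delta mm [ 246.9 -183.3    1.7]
  turn options -6.284  turn options -3.142  turn options -0.001  turn options 3.141  turn options 6.282 q7 -1.1153728347475382
```

move_arm(
  deltas=[
    [0, 25, -18, 0, 0],
    [0, 37, -27.5, 0, 0],
    [0, 37, -27.5, 0, 0],
    [0, 37, -27.5, 0, 0],
    [0, 37, -27.5, 0, 0],
    [0, 37, -27.5, 0, 0],
    [0, 25, -18.5, 0, 0],
    [0, 12, -9, 0, 0],
    [0, 0, 0, 0, 0],
  ],
)

```text
time_s: 31.65
tcp_pos: [0.6296, -0.1059, 0.2008]
tcp_rot: [1.0, -0.017, -0.001, -0.0]
ft_force: [0.2, 0.9, -3.2]
opening: 0.0139
```

Run:
```python
from m import *
go([.6297,-.1062,.06],-.0346)
```

```text
t 31.65 tcp [ 0.6296 -0.1059  0.2008] yaw(x) -0.035 tilt 0.002 op 0.0139 F [ 0.2  0.9 -3.2]
tool delta mm [  0.3   0.3 140.8]
  turn options -6.283  turn options -3.142  turn options 0.0  turn options 3.142  turn options 6.283 q7 -1.6111412063828783
```

move_arm(
  deltas=[
    [0, 0, 0, 30, 0],
    [0, 0, 0, 45, 0],
    [0, 0, 0, 35, 0],
    [0, 0, 0, 18, 0],
    [0, 0, 0, 9, 0],
    [0, 0, 0, 4, 0],
    [0, 0, 0, 1, 0],
    [0, 0, 0, 1, 0],
    [0, 0, 0, 0, 0],
  ],
)

```text
time_s: 32.78
tcp_pos: [0.6304, -0.1064, 0.0595]
tcp_rot: [1.0, -0.017, 0.0, 0.0]
ft_force: [-0.2, 0.4, -2.9]
opening: 0.0135
```

move_arm(
  deltas=[
    [0, 0, 0, 1, 0],
    [0, 0, 0, 1, 0],
    [0, 0, 0, 0, 0],
  ],
)

```text
time_s: 33.15
tcp_pos: [0.6304, -0.1062, 0.058]
tcp_rot: [1.0, -0.017, 0.0, 0.0]
ft_force: [-2.6, 0.3, 5.8]
opening: 0.0137
```

move_arm(
  deltas=[
    [35, 0, 0, 0, 0],
    [35, 0, 0, 0, 0],
    [35, 0, 0, 0, 0],
    [35, 0, 0, -10, 0],
    [35, 0, 0, -40, 0],
    [35, 0, 0, -50, 0],
    [35, 0, 0, -40, 0],
    [45, -20, 35, 0, 0],
    [45, -25, 45, 0, 0],
    [45, -25, 45, 0, 0],
    [45, -25, 45, 0, 0],
    [45, -25, 45, 0, 0],
    [45, -25, 45, 0, 0],
    [45, -20, 35, 0, 0],
    [45, -14, 24, 20, 0.04],
    [45, 0, 0, 30, 0],
    [45, 0, 0, 15, 0],
    [45, 0, 0, 0, 0],
  ],
)

```text
time_s: 35.4
tcp_pos: [0.4402, -0.4175, 0.1304]
tcp_rot: [0.999, -0.037, -0.001, -0.001]
ft_force: [-0.6, -1.2, 0.7]
opening: 0.0393
```

Run:
```python
from m import *
go([.440,-.4195,.052],-.075)
im,c=snap("wrist","w16",None,1.2)
im,c=snap("scene","s16",(120,130,360,320),3.3)
```

```text
t 35.40 tcp [ 0.4402 -0.4175  0.1304] yaw(x) -0.073 tilt 0.003 op 0.0393 F [-0.6 -1.2  0.7]
tool delta mm [ 0.1  2.2 78.4]
  turn options -6.281  turn options -3.14  turn options 0.002  turn options 3.144  turn options 6.285 q7 -1.0224111149906683
```

View pics/w16.png

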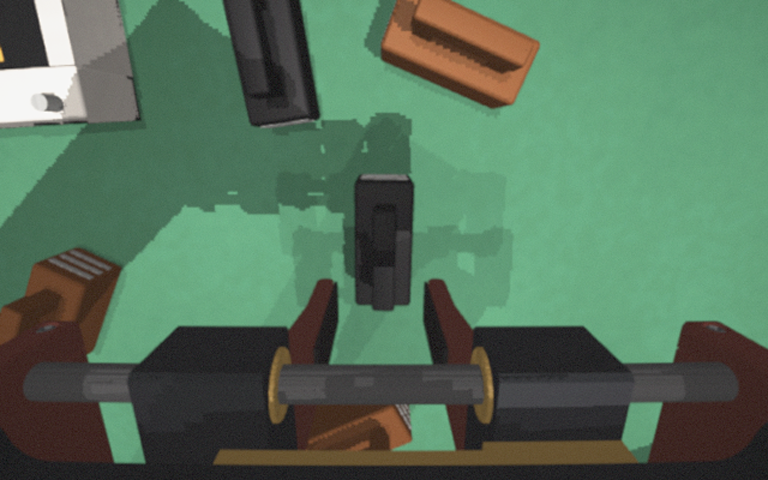

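View pics/s16.png

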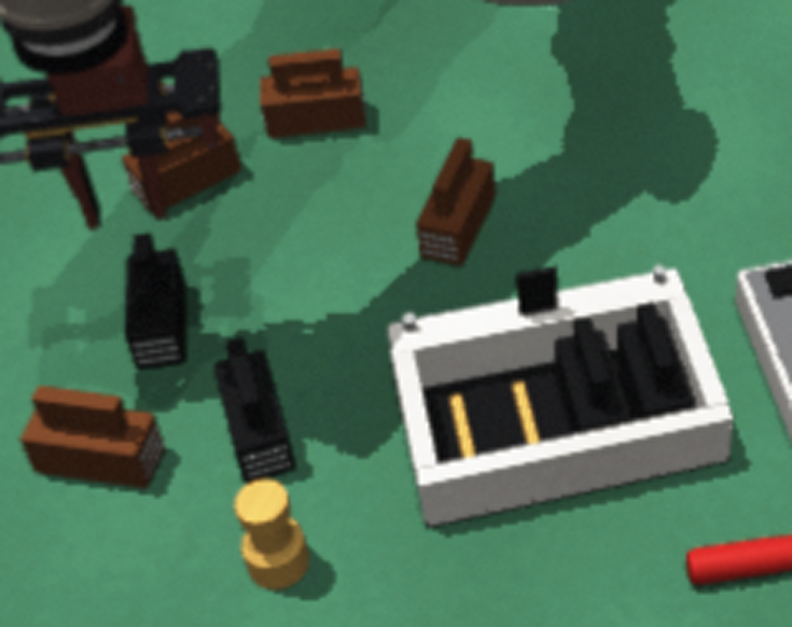

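move_arm(
  deltas=[
    [45, 0, 1.5, 35, 0],
    [45, 0, 0, 25, 0],
    [45, 0, 0, 12, 0],
    [45, 0, 0, 6, 0],
    [45, 0, 0, 0, 0],
  ],
)

```text
time_s: 36.12
tcp_pos: [0.4406, -0.4208, 0.0545]
tcp_rot: [0.999, -0.037, 0.0, 0.0]
ft_force: [0.2, 0.0, 0.8]
opening: 0.0395
```

Run:
```python
from m import *
go([.440,-.4195,.052],-.075)
im,c=snap("wrist","w17",None,1.2)
```

```text
t 36.12 tcp [ 0.4406 -0.4208  0.0545] yaw(x) -0.074 tilt 0.001 op 0.0395 F [0.2 0.  0.8]
tool delta mm [-0.7 -1.2  2.5]
  turn options -6.282  turn options -3.141  turn options 0.001  turn options 3.143  turn options 6.284 q7 -1.0303384482169464
```

View pics/w17.png

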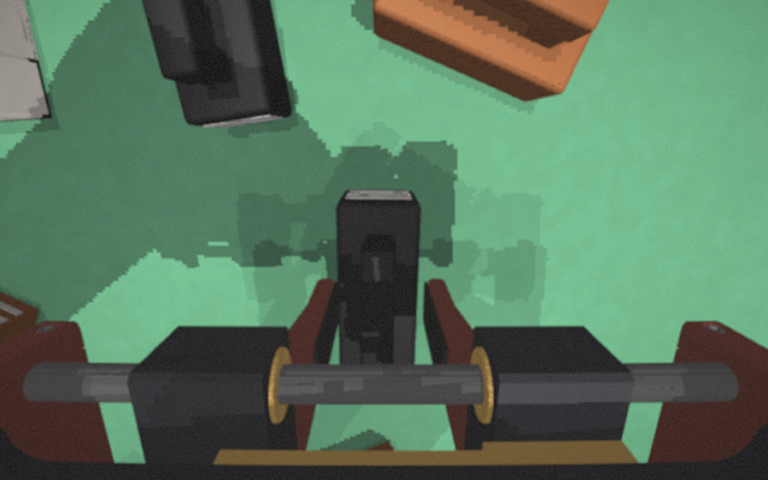

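move_arm(
  deltas=[
    [45, 0, 0, 2, 0],
    [0, 0, 0, 0, 0],
    [0, 0, 0, 0, 0],
    [0, 0, 0, 0, 0],
    [0, 0, 0, 0, 0],
    [0, 0, 0, -20, 0],
    [0, 0, 0, -40, 0],
    [0, 0, 0, -50, 0],
    [0, 0, 0, -40, 0],
    [0, 0, 0, 0, -0.04],
    [0, 0, 0, 0, 0],
  ],
)

```text
time_s: 37.55
tcp_pos: [0.4393, -0.42, 0.2012]
tcp_rot: [1.0, -0.017, -0.001, -0.0]
ft_force: [0.3, -0.3, -4.7]
opening: 0.0139
```

Run:
```python
from m import *
go([.6279,-.1562,.2],-.0346)
```

```text
t 37.55 tcp [ 0.4393 -0.42    0.2012] yaw(x) -0.034 tilt 0.002 op 0.0139 F [ 0.3 -0.3 -4.7]
tool delta mm [ 179.6 -270.     1.2]
  turn options -6.282  turn options -3.141  turn options 0.001  turn options 3.142  turn options 6.284 q7 -0.9745635828651107
```

move_arm(
  deltas=[
    [0, 15, -23, 0, 0],
    [0, 26, -39, 0, 0],
    [0, 26, -39, 0, 0],
    [0, 26, -39, 0, 0],
    [0, 26, -39, 0, 0],
    [0, 26, -39, 0, 0],
    [0, 20, -30, 0, 0],
    [0, 14.5, -22, 0, 0],
    [0, 0, 0, 0, 0],
  ],
)

```text
time_s: 38.67
tcp_pos: [0.6287, -0.1533, 0.1995]
tcp_rot: [1.0, -0.015, -0.002, -0.001]
ft_force: [0.7, -0.4, -3.5]
opening: 0.014
```

Run:
```python
from m import *
go([.6279,-.1562,.058],-.0346)
```

```text
t 38.67 tcp [ 0.6287 -0.1533  0.1995] yaw(x) -0.030 tilt 0.004 op 0.0140 F [ 0.7 -0.4 -3.5]
tool delta mm [ -0.2   3.3 141.5]
  turn options -6.278  turn options -3.137  turn options 0.005  turn options 3.147  turn options 6.288 q7 -1.5271366031517393
```

move_arm(
  deltas=[
    [0, 0, 1, 30, 0],
    [0, 0, 0, 45, 0],
    [0, 0, 0, 20, 0],
    [0, 0, 0, 0, 0],
  ],
)

```text
time_s: 39.17
tcp_pos: [0.6269, -0.1584, 0.105]
tcp_rot: [1.0, -0.018, -0.002, -0.0]
ft_force: [-0.8, 0.0, -3.3]
opening: 0.0139
```

move_arm(
  deltas=[
    [0, 0.5, -2, 14, 0],
    [0, 0, 0, 18, 0],
    [0, 0, 0, 9, 0],
    [0, 0, 0, 3, 0],
    [0, 0, 0, 1.5, 0],
    [0, 0, 0, 1.5, 0],
    [0, 0, 0, 0, 0],
  ],
)

```text
time_s: 40.05
tcp_pos: [0.6295, -0.1559, 0.0602]
tcp_rot: [1.0, -0.017, 0.0, 0.0]
ft_force: [0.4, -0.8, -3.1]
opening: 0.014
```

move_arm(
  deltas=[
    [0, 0, 0, 1, 0],
    [0, 0, 0, 1, 0],
    [0, 0, 0, 1, 0],
    [0, 0, 0, 0, 0],
  ],
)

```text
time_s: 40.55
tcp_pos: [0.6295, -0.1558, 0.0579]
tcp_rot: [1.0, -0.017, 0.0, 0.0]
ft_force: [-3.5, 1.0, 6.1]
opening: 0.0139
```

move_arm(
  deltas=[
    [35, 0, 0, 0, 0],
    [35, 0, 0, 0, 0],
    [35, 0, 0, 0, 0],
    [35, 0, 0, -10, 0],
    [35, 0, 0, -40, 0],
    [35, 0, 0, -50, 0],
    [35, 0, 0, -40, 0],
    [45, -8, 33, 0, 0],
    [45, -11, 45, 0, 0],
    [45, -11, 45, 0, 0],
    [45, -11, 45, 0, 0],
    [45, -9, 35, 20, -0.105],
    [45, 0, 0, 30, 0],
    [45, 0, 0, 15, 0],
    [45, 0, 0, 0, 0],
  ],
)

```text
time_s: 42.42
tcp_pos: [0.5723, -0.3559, 0.1313]
tcp_rot: [0.999, 0.036, -0.001, -0.001]
ft_force: [0.1, -0.1, 0.3]
opening: 0.0395
```

Run:
```python
from m import *
go([.5723,-.3566,.052],.07)
im,c=snap("wrist","w18",None,1.2)
im,c=snap("scene","s18",(120,130,360,320),3.3)
```

```text
t 42.42 tcp [ 0.5723 -0.3559  0.1313] yaw(x) 0.072 tilt 0.002 op 0.0395 F [ 0.1 -0.1  0.3]
tool delta mm [ 0.1  0.8 79.3]
  turn options -6.281  turn options -3.14  turn options 0.002  turn options 3.143  turn options 6.285 q7 -1.106502719993135
```

View pics/w18.png

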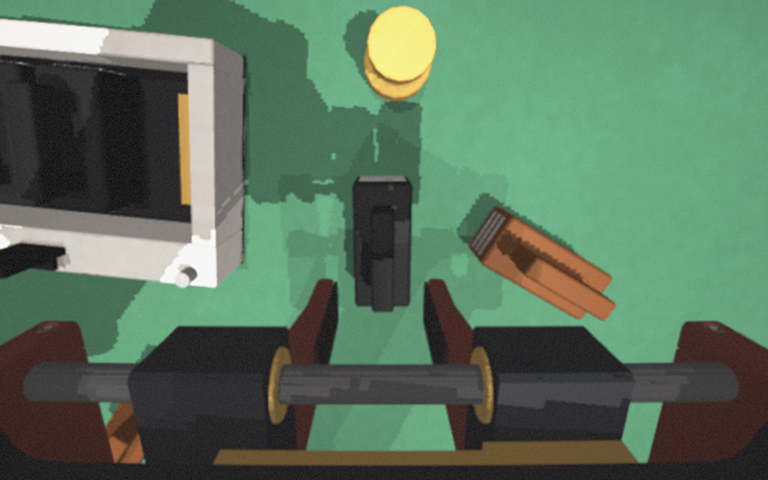

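View pics/s18.png

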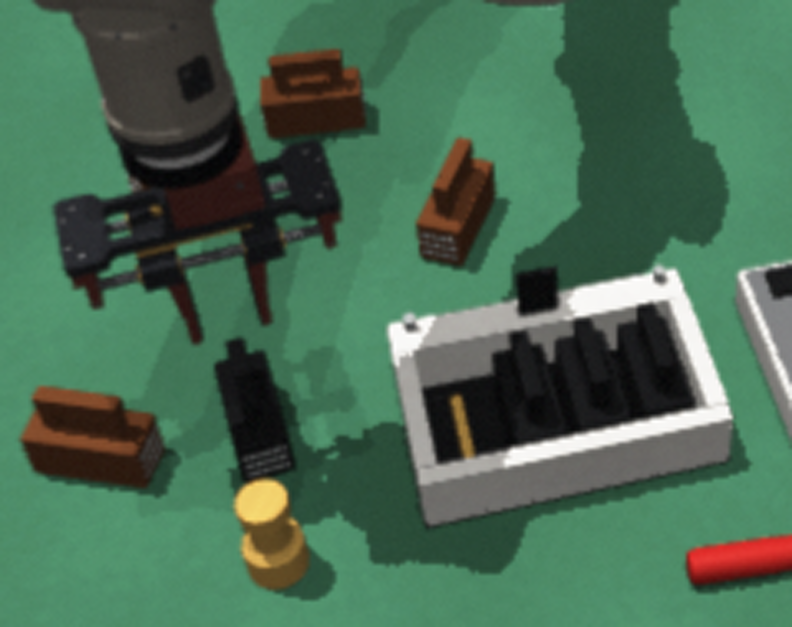

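move_arm(
  deltas=[
    [45, 0, 1, 35, 0],
    [45, 0, 0, 25, 0],
    [45, 0, 0, 12, 0],
    [45, 0, 0, 6, 0],
    [45, 0, 0, 0.5, 0],
    [45, 0, 0, 0, 0],
  ],
)

```text
time_s: 43.28
tcp_pos: [0.5731, -0.3583, 0.0545]
tcp_rot: [0.999, 0.035, 0.001, 0.0]
ft_force: [0.3, -0.6, -0.3]
opening: 0.0401
```

Run:
```python
from m import *
go([.5723,-.3566,.052],.07)
im,c=snap("wrist","w19",None,1.2)
```

```text
t 43.27 tcp [ 0.5731 -0.3583  0.0545] yaw(x) 0.071 tilt 0.002 op 0.0401 F [ 0.3 -0.6 -0.3]
tool delta mm [-0.7 -1.8  2.5]
  turn options -6.282  turn options -3.141  turn options 0.001  turn options 3.142  turn options 6.284 q7 -1.1194253813371022
```

View pics/w19.png

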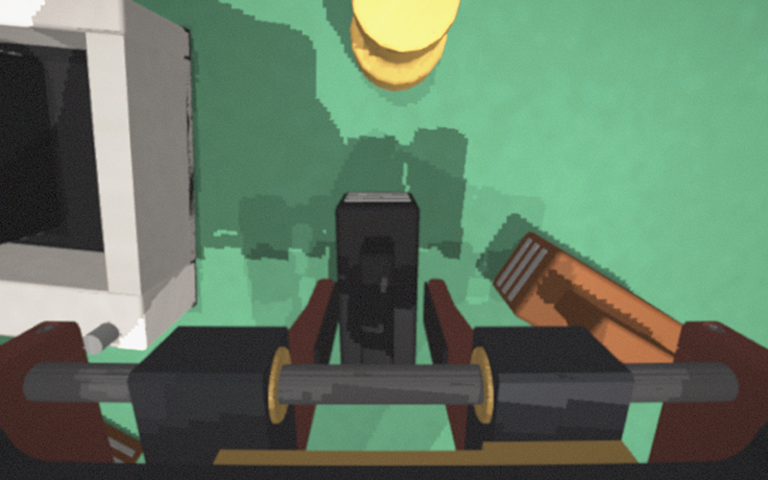

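move_arm(
  deltas=[
    [45, 0, 0, 2, 0],
    [0, 0, 0, 0, 0],
    [0, 0, 0, 0, 0],
    [0, 0, 0, 0, 0],
    [0, 0, 0, 0, 0],
    [0, 0, 0, -20, 0],
    [0, 0, 0, -40, 0],
    [0, 0, 0, -50, 0],
    [0, 0, 0, -40, 0],
    [0, 0, 0, 0, 0.106],
    [0, 0, 0, 0, 0],
  ],
)

```text
time_s: 44.7
tcp_pos: [0.5725, -0.3581, 0.2029]
tcp_rot: [1.0, -0.017, 0.001, 0.0]
ft_force: [1.2, 1.0, -1.7]
opening: 0.0137
```

Run:
```python
from m import *
go([.6262,-.2062,.2],-.0346)
im,c=snap("top","t20",(290,120,480,300),4)
```

```text
t 44.70 tcp [ 0.5725 -0.3581  0.2029] yaw(x) -0.034 tilt 0.001 op 0.0137 F [ 1.2  1.  -1.7]
tool delta mm [  48.5 -153.6    2.8]
  turn options -6.283  turn options -3.141  turn options 0.0  turn options 3.142  turn options 6.283 q7 -1.1892165890061248
```

View pics/t20.png

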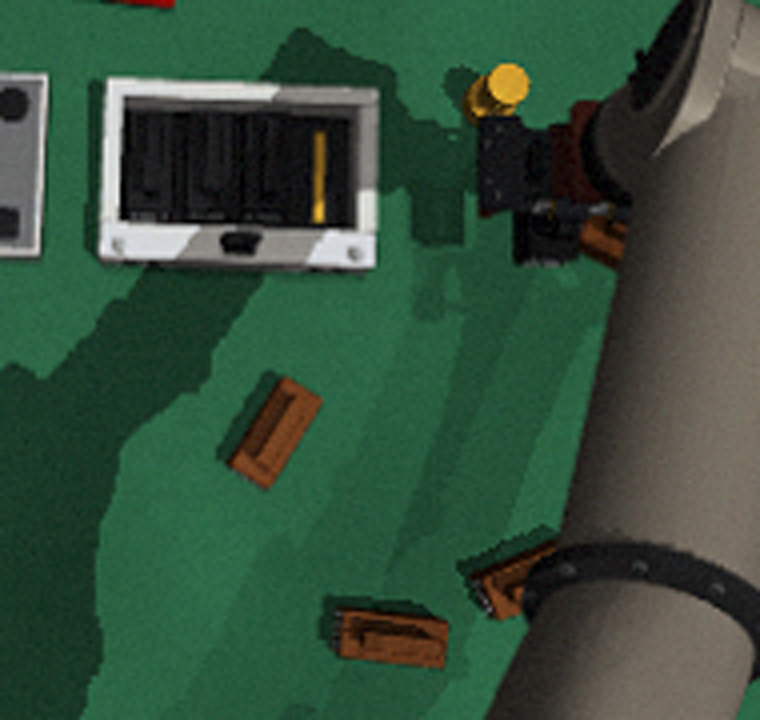

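move_arm(
  deltas=[
    [0, 7, -22, 0, 0],
    [0, 11, -35, 0, 0],
    [0, 11, -35, 0, 0],
    [0, 11, -33, 0, 0],
    [0, 6, -19, 0, 0],
    [0, 2.5, -9, 0, 0],
    [0, 0, 0, 0, 0],
    [0, 0, 0, 30, 0],
    [0, 0, 0, 40, 0],
    [0, 0, 0, 15, 0],
    [0, 0, 0, 0, 0],
  ],
)

```text
time_s: 46.12
tcp_pos: [0.6255, -0.2078, 0.1158]
tcp_rot: [1.0, -0.018, -0.001, 0.0]
ft_force: [0.1, -0.3, -1.5]
opening: 0.0132
```

Run:
```python
from m import *
go([.6265,-.2062,.058],-.0346)
```

```text
t 46.12 tcp [ 0.6255 -0.2078  0.1158] yaw(x) -0.037 tilt 0.002 op 0.0132 F [ 0.1 -0.3 -1.5]
tool delta mm [ 1.1 -1.7 57.8]
  turn options -6.285  turn options -3.144  turn options -0.002  turn options 3.14  turn options 6.281 q7 -1.4627728273449
```

move_arm(
  deltas=[
    [0, 1, -1, 25, 0],
    [0, 0, 0, 18, 0],
    [0, 0, 0, 8, 0],
    [0, 0, 0, 3, 0],
    [0, 0, 0, 1, 0],
    [0, 0, 0, 0, 0],
  ],
)

```text
time_s: 46.88
tcp_pos: [0.6278, -0.2059, 0.062]
tcp_rot: [1.0, -0.018, 0.0, 0.0]
ft_force: [0.6, 0.1, -2.7]
opening: 0.0139
```

move_arm(
  deltas=[
    [0, 0, 0, 1.5, 0],
    [0, 0, 0, 1, 0],
    [0, 0, 0, 1, 0],
    [0, 0, 0, 0.5, 0],
    [0, 0, 0, 0, 0],
  ],
)

```text
time_s: 47.5
tcp_pos: [0.6274, -0.2058, 0.0574]
tcp_rot: [1.0, -0.018, -0.0, -0.0]
ft_force: [0.3, 0.9, -2.9]
opening: 0.0139
```

move_arm(
  deltas=[
    [0, 0, 0, 1, 0],
    [0, 0, 0, 0, 0],
  ],
)

```text
time_s: 47.75
tcp_pos: [0.6275, -0.2058, 0.0573]
tcp_rot: [1.0, -0.018, 0.0, 0.0]
ft_force: [-2.8, 1.6, 5.5]
opening: 0.0138
```

Landed. Next I release, rise and check.

move_arm(
  deltas=[
    [35, 0, 0, 0, 0],
    [35, 0, 0, 0, 0],
    [35, 0, 0, 0, 0],
    [35, 0, 0, -10, 0],
    [35, 0, 0, -40, 0],
    [35, 0, 0, -50, 0],
    [35, 0, 0, -40, 0],
    [0, -44, 0, 0, 0],
    [0, -50, 0, 0, 0],
    [0, -50, 0, 0, 0],
    [0, 0, 0, 0, 0],
  ],
)

```text
time_s: 49.12
tcp_pos: [0.4799, -0.2013, 0.197]
tcp_rot: [1.0, -0.019, -0.001, 0.0]
ft_force: [1.4, -0.3, 0.6]
opening: 0.0005
```

Run:
```python
from m import *
st()
im,c=snap("wrist","w21",None,1.2)
im,c=snap("scene","s21",None,1.25)
im,c=snap("top","t21",(130,90,480,300),2.2)
```

```text
t 49.12 tcp [ 0.4799 -0.2013  0.197 ] yaw(x) -0.037 tilt 0.002 op 0.0005 F [ 1.4 -0.3  0.6]
```

View pics/w21.png

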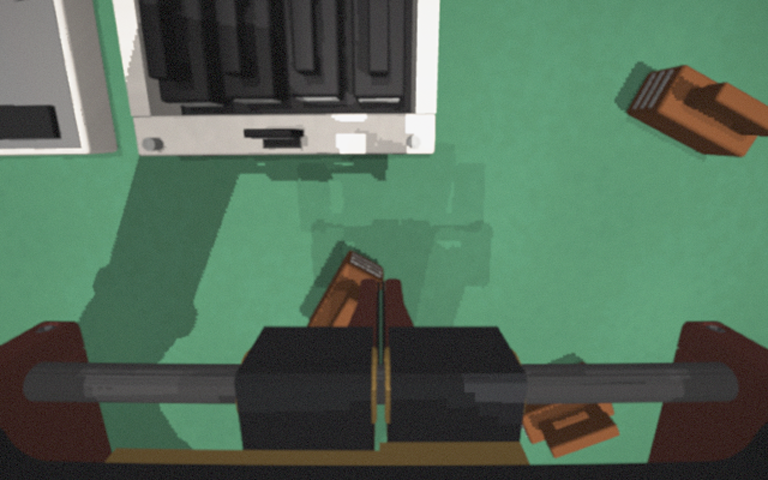

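View pics/s21.png

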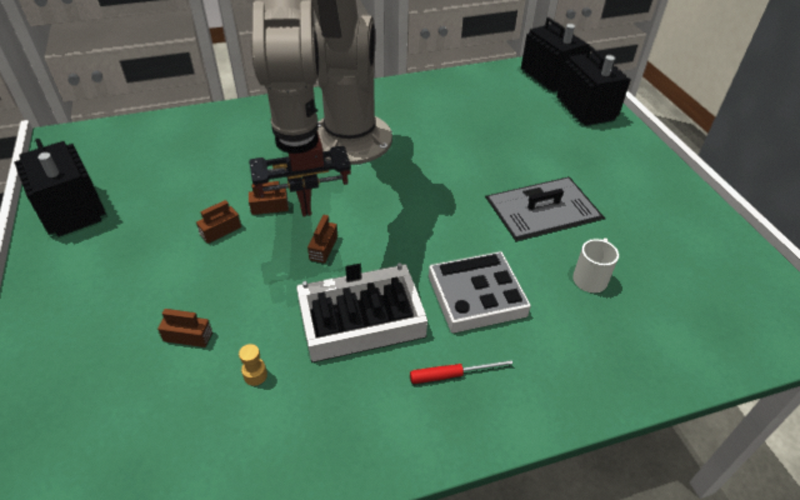

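View pics/t21.png

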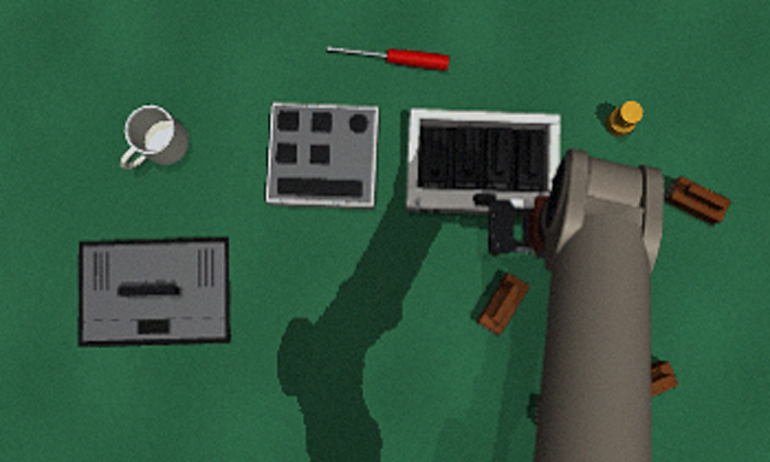

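move_arm(
  deltas=[
    [0, 12, -22, 0, 0],
    [0, 22, -44, 0, 0],
    [0, 22, -44, 0, 0],
    [0, 22, -44, 0, 0],
    [0, 22, -44, 0, 0],
    [0, 22, -44, 0, 0],
    [0, 22, -44, 0, 0],
    [0, 22, -44, 0, 0],
    [0, 16, -32, 0, 0],
    [0, 10, -20.5, 0, 0],
    [0, 0, 0, 40, 0],
    [0, 0, 0, 40, 0],
    [0, 0, 0, 30, 0],
    [0, 0, 0, 20, 0],
    [0, 0, 0, 0, 0],
  ],
)

```text
time_s: 51.15
tcp_pos: [0.6883, 0.175, 0.0647]
tcp_rot: [1.0, -0.017, -0.001, 0.0]
ft_force: [0.5, 0.4, 0.4]
opening: 0.0004
```

Run:
```python
from m import *
go([.6857,.1738,.0415],-.035)
im,c=snap("scene","s22",(330,140,470,280),5)
```

```text
t 51.15 tcp [0.6883 0.175  0.0647] yaw(x) -0.035 tilt 0.003 op 0.0004 F [0.5 0.4 0.4]
tool delta mm [-2.5  1.3 23.3]
  turn options -6.283  turn options -3.141  turn options 0.0  turn options 3.142  turn options 6.283 q7 -2.092995704395016
```

View pics/s22.png

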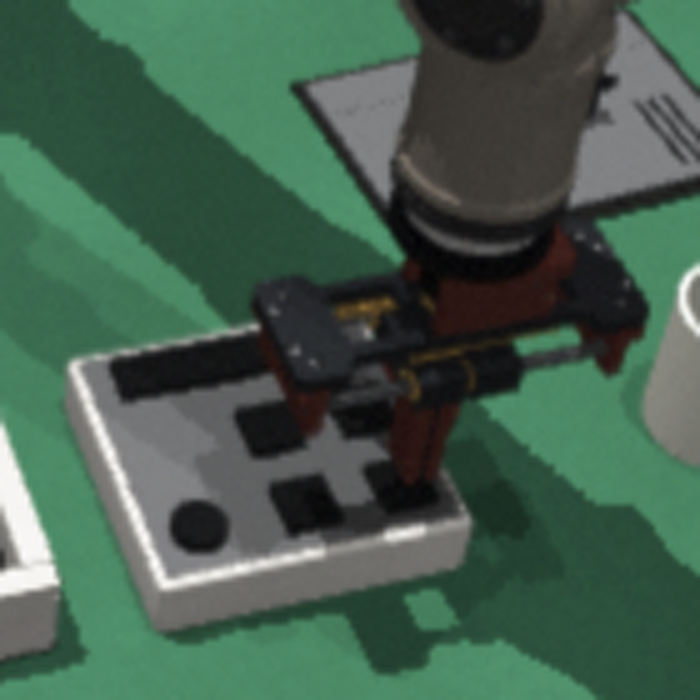

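move_arm(
  deltas=[
    [0, -2.5, 1, 10, 0],
    [0, 0, 0, 6, 0],
    [0, 0, 0, 4, 0],
    [0, 0, 0, 3, 0],
    [0, 0, 0, 1, 0],
    [0, 0, 0, 0, 0],
  ],
)

```text
time_s: 51.95
tcp_pos: [0.6863, 0.1737, 0.0428]
tcp_rot: [1.0, -0.018, 0.0, 0.0]
ft_force: [-2.6, -0.7, 4.0]
opening: 0.0006
```

move_arm(
  deltas=[
    [0, 0, 0, 1.5, 0],
    [0, 0, 0, 0, 0],
  ],
)

```text
time_s: 52.2
tcp_pos: [0.6864, 0.1737, 0.0423]
tcp_rot: [1.0, -0.018, 0.0, 0.0]
ft_force: [-4.8, -2.4, 12.0]
opening: 0.0002
```

move_arm(
  deltas=[
    [0, 0, 0, -10, 0],
    [0, 0, 0, -25, 0],
    [0, -26, 26, 0, 0],
    [0, -26.5, 26, 0, 0],
    [0, 0, 0, 0, 0],
  ],
)

```text
time_s: 52.82
tcp_pos: [0.6306, 0.1209, 0.0758]
tcp_rot: [1.0, -0.019, -0.001, 0.001]
ft_force: [0.5, 0.3, -0.5]
opening: -0.0001
```

Run:
```python
from m import *
go([.6321,.1236,.0415],-.035)
```

```text
t 52.83 tcp [0.6306 0.1209 0.0758] yaw(x) -0.038 tilt 0.002 op -0.0001 F [ 0.5  0.3 -0.5]
tool delta mm [ 1.5 -2.9 34.3]
  turn options -6.286  turn options -3.144  turn options -0.003  turn options 3.139  turn options 6.28 q7 -2.055022092857974
```

move_arm(
  deltas=[
    [0, 1, -1.5, 12, 0],
    [0, 0, 0, 9, 0],
    [0, 0, 0, 6, 0],
    [0, 0, 0, 4, 0],
    [0, 0, 0, 3, 0],
    [0, 0, 0, 1.5, 0],
    [0, 0, 0, 0, 0],
  ],
)

```text
time_s: 53.7
tcp_pos: [0.633, 0.126, 0.0423]
tcp_rot: [1.0, -0.017, 0.0, -0.0]
ft_force: [-5.7, 0.9, 14.3]
opening: 0.0006
```

move_arm(
  deltas=[
    [0, 0, 0, -10, 0],
    [0, 0, 0, -25, 0],
    [0, 26, 1, 0, 0],
    [0, 25, 1, 0, 0],
    [0, 0, 0, 0, 0],
    [0, 0, 0, 0, 0],
  ],
)

```text
time_s: 54.45
tcp_pos: [0.6831, 0.1213, 0.0751]
tcp_rot: [1.0, -0.018, -0.001, 0.0]
ft_force: [-0.2, 0.4, 0.3]
opening: 0.0003
```

Run:
```python
from m import *
go([.6841,.1218,.0415],-.035)
```

```text
t 54.45 tcp [0.6831 0.1213 0.0751] yaw(x) -0.035 tilt 0.001 op 0.0003 F [-0.2  0.4  0.3]
tool delta mm [ 1.  -0.6 33.6]
  turn options -6.283  turn options -3.142  turn options -0.0  turn options 3.141  turn options 6.283 q7 -2.022090444789304
```

move_arm(
  deltas=[
    [0, 0, 0, 12, 0],
    [0, 0, 0, 9, 0],
    [0, 0, 0, 5, 0],
    [0, 0, 0, 4, 0],
    [0, 0, 0, 3, 0],
    [0, 0, 0, 1.5, 0],
    [0, 0, 0, 0, 0],
  ],
)

```text
time_s: 55.32
tcp_pos: [0.6836, 0.1213, 0.0424]
tcp_rot: [1.0, -0.018, -0.0, 0.0]
ft_force: [-5.6, -2.1, 11.6]
opening: 0.0003
```

move_arm(
  deltas=[
    [0, 0, 0, -10, 0],
    [0, 0, 0, -30, 0],
    [0, -26, 0.5, 0, 0],
    [0, -36, 1, 0, 0],
    [0, -26, 0.5, 0, 0],
    [0, -15.5, 0.5, 0, 0],
    [0, 0, 0, 0, 0],
    [0, 0, 0, 0, 0],
  ],
)

```text
time_s: 56.32
tcp_pos: [0.5818, 0.1225, 0.0812]
tcp_rot: [1.0, -0.018, 0.001, -0.0]
ft_force: [0.8, -0.2, -0.0]
opening: 0.0004
```

Run:
```python
from m import *
go([.580,.1223,.0415],-.035)
```

```text
t 56.33 tcp [0.5818 0.1225 0.0812] yaw(x) -0.036 tilt 0.002 op 0.0004 F [ 0.8 -0.2 -0. ]
tool delta mm [-1.8  0.3 39.7]
  turn options -6.284  turn options -3.142  turn options -0.001  turn options 3.141  turn options 6.282 q7 -2.082544216584073
```

Run:
```python
from m import *
im,c=snap("scene","s23",(220,140,480,320),3)
```

```text
(no output)
```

View pics/s23.png

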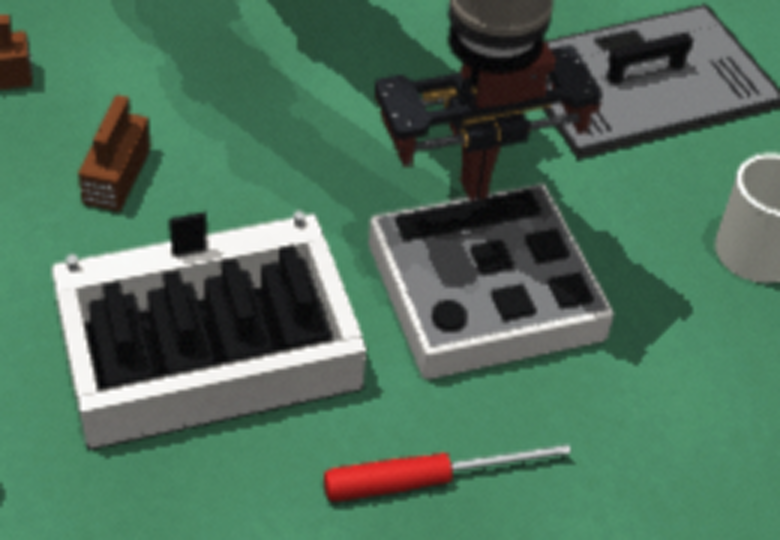

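All four packs stand in the dock and the cover is on the mat, so I press the bar.

move_arm(
  deltas=[
    [0, -1.5, 0, 15, 0],
    [0, 0, 0, 12, 0],
    [0, 0, 0, 5, 0],
    [0, 0, 0, 4, 0],
    [0, 0, 0, 3, 0],
    [0, 0, 0, 1.5, 0],
    [0, 0, 0, 0, 0],
  ],
)

```text
time_s: 57.25
tcp_pos: [0.5785, 0.1224, 0.0422]
tcp_rot: [1.0, -0.018, -0.0, 0.0]
ft_force: [-8.2, -2.7, 17.2]
opening: 0.0002
```

move_arm(
  deltas=[
    [0, 0, 0, -10, 0],
    [0, 0, 0, -30, 0],
    [0, 0, 0, -50, 0],
    [0, 0, 0, -50, 0],
    [0, 0, 0, -40, 0],
    [0, 0, 0, 0, 0],
    [0, 0, 0, 0, 0],
  ],
)

```text
time_s: 58.12
tcp_pos: [0.5787, 0.1224, 0.2199]
tcp_rot: [1.0, -0.018, -0.0, 0.0]
ft_force: [0.1, 1.1, -1.1]
opening: 0.0004
```

Run:
```python
from m import *
st()
im,c=snap("scene","s24",None,1.25)
im,c=snap("wrist","w24",None,1.2)
```

```text
t 58.12 tcp [0.5787 0.1224 0.2199] yaw(x) -0.035 tilt 0.000 op 0.0004 F [ 0.1  1.1 -1.1]
```

View pics/s24.png

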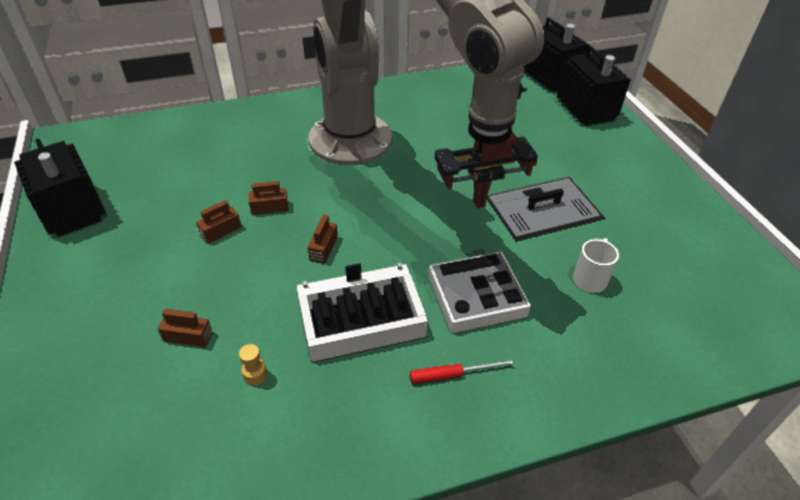

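View pics/w24.png

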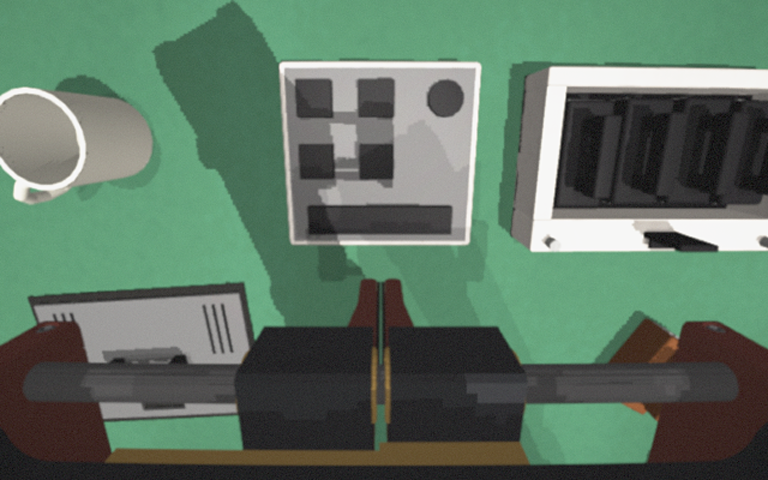

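The last pictures show the keys up, the four packs upright in the well, the cover flat on the mat with its handle up, and the mug, adapter and screwdriver in place. I'm handing in.

Run:
```python
from rig import robot
print(robot.finish_job())
```

```text
the job is handed in; nothing more can be done
None
```

The job is done in the order asked and handed in at about 58 s of the 210 s; the hand-in gave no verdict.

- **Halt key and cover:** I pressed the round halt key and pushed the tab to its stop, and the cover sprang free. I lifted it off by its handle and laid it flat, handle up, on the mat, after one small shift to centre it.
- **Packs:** all four black packs were there, and each stands upright in its own place in the well. The four brown look-alikes were left alone.
- **Keys:** I pressed far left, near right, far right and then the start bar. Each bottomed at about 42.3 mm (4.5 mm of travel would be about 43.5 mm), with 11 to 17 N on the tool. The tool rose well clear after each key, and the near left key was never touched.

The last pictures showed the keys up, the packs upright and the cover roughly centred on the mat. The mug, screwdriver and adapter looked where they were at the start, and the arm was clear of everything. I judged the final centring of the cover and the seating of the packs from the pictures and the landing heights, without a separate numerical measurement.

Two early position readings differed:
- **Dock:** the well's centre came out 8 mm further from the robot than the cover's centre. The well and rim readings agreed with each other, so I used those.
- **Pack positions:** the overhead view differed from the wrist view by up to 10 mm, so I used the wrist view.

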